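Close a screen-frame joint with the trigger clamp, then release it

TASK

The corner joint of the small wooden screen frame in the clamping jig still stands open: pump the clamp's trigger until the rail is pushed fully home against the stile and the clamp holds it firmly by itself, but stop as soon as the trigger goes stiff, since pressing on (over about 40 N at the jaw) crushes the soft wood. Then press the release lever down and, once the jaw is free, slide it fully back by its handle, leaving the joint closed. Do not push the rail, or force the jaw by its handle while it is tight, and leave the ink pots, squeegee and spatula where they are.

Things in the scene. Friction and masses are not known exactly. Their poses are not given: they have to be found in the camera images.
- jig: Plywood board (170 x 470 x 15 mm) fixed to the bench, carrying clamp and frame joint. Origin on the bench below the clamp axis; its y axis is that axis: the jaw advances in +y to the stile; z up. In its frame the clamp lies at y = -0.20 to 0.06, the frame at y = 0.07 to 0.245. A fixed black grip post (16 mm thick, 26 mm wide, top 145 mm above the bench) stands at y = -0.110, behind the trigger.
- trigger: Black upright trigger lever, 24 mm wide, 12 mm thick, top 145 mm above the bench. Origin on its pivot, 78 mm up. At rest it leans 0.25 rad to jig +y. Push or squeeze it in jig -y, to the grip post: at most 0.64 rad, some 35 mm at its face, to a hard stop; it springs back. A full stroke advances the jaw 7 to 12 mm; the ratchet holds in 2.7 mm steps, so up to 3 mm is lost on letting go.
- trigger_face (a point): Point on the trigger's front (+y) face, 60 mm from its pivot, 8 mm below its top, to push in jig -y. It takes 3 to 6 N unloaded, 7 to 9 N while the rail slides, then rises steeply: 17 to 18 N, held still, means some 30 to 35 N at the jaw (firm), 23 N over 40 N (too much). A full stroke once it is firm overloads the wood. Let it come back no faster than 0.1 m/s (the ratchet may skip).
- release: Release lever behind the grip post: a rocker with a flat black pad at its -y end; origin on its pivot, 78 mm above the bench. Pressing the pad down 11 mm, to its stop, lifts the ratchet off the bar: about 5 N unloaded, up to 20 N while the clamp is tight, then it gives suddenly. It stays down where it is left, and the jaw then slides freely.
- release_pad (a point): Centre of the top of the release lever's pad (36 mm in x, 28 mm in y), 93 mm above the bench when up, 82 mm when pressed. Press straight down.
- jaw_handle (a point): Half-way up the black upright round handle on the jaw, 24 mm ahead (+y) of the jaw origin: 16 mm in diameter, 46 mm tall, bottom 58 mm and top 104 mm above the bench; the jaw head below it is 34 mm wide, 30 mm long in y. It moves with the jaw.
- jaw: The sliding jaw: grey head with a round rubber pad (30 mm in diameter) whose front face is 56 mm ahead (+y) of this origin, and an upright handle. The origin lies on the jig's origin (same axes) when the jaw is fully back; its offset in jig +y is the travel. Sprung on a toothed bar: it stops with the rail while pumping tightens the hidden spring (5 N/mm). Slides with 3 N, backwards only when released.
- rail: Pale wooden rail of the frame, 45 mm wide in x, 100 mm long in y, 38 mm high, its top 53 mm above the bench, guided along the clamp axis; the jaw's pad pushes its -y end. About 6 N of friction. Origin at its shoulder, half-way up.
- rail_shoulder (a point): Centre of the rail's shoulder (its +y end face, from which a tenon runs into the stile). The joint is closed when it meets the stile; it starts 5 to 18 mm short.
- stile_face (a point): Centre of the mortised face of the fixed pale wooden stile (40 mm thick in y, 38 mm high, top 53 mm above the bench) that lies across the rail's +y end; the rail's shoulder must meet this point. Same axes as the jig.
- pot_a: Lidded ink pot, 84 mm in diameter, 95 mm tall, bystander. Origin under its centre.
- pot_b: Smaller lidded ink pot, 72 mm in diameter, 80 mm tall, bystander. Origin under its centre.
- squeegee: Wooden-handled squeegee, 240 mm long, 70 mm high, bystander. Origin under its centre.
- spatula: Ink spatula lying on the bench, bystander.

How it is judged:
By the outcome, as a careful person would: the job done as asked, in the order asked, and still so for the second after the job is handed in, with the robot touching nothing.
It also fails if it takes over 64 s, if anything falls off the work surface, if the arm or the gripper's body presses on something with over 40 N, if the wrist force passes 120 N, or if a joint passes its speed limit or range.

ROBOT

A 6-joint arm with a two-finger parallel gripper is mounted at the origin on the work surface. World frame = base frame: x ahead of the robot, y to its left, z up, the work surface at z = 0. Lengths are in m, angles in rad, forces in N, time in s.
With the tool pointing down it reaches from about 0.275 to 0.75 m from the base axis. Payload 10.2 kg.
Tool frame: the origin (TCP) lies at the very end of the fingers, on their centre line; the grasp point (between the pads) lies 19 mm behind it (arm.grip_depth is the z of the grasp point in the tool frame, in m); z points along the fingers, y is the direction in which the jaws open and shut (so a half turn about z gives the same grasp; the last joint's range is limited). The gripper opens to 88 mm and grips with 3 to 60 N. Pads are 18 mm wide; open, the fingers measure 123 mm over their backs; the gripper's body (75 mm by 187 mm) begins 45 mm behind the grasp point.
Start: joints at [-1.422, 0.313, 1.498, -0, 1.331, -0.223], TCP at [0.191, -0.489, 0.239] pointing down, gripper open.
Joint ranges: [-2.94, 2.94], [-0.97, 2.17], [0.19, 2.56], [-1.23, 4.37], [0.02, 3.11], [-2.88, 2.88]. Speed limits (rad/s): [2.39, 2.39, 3.01, 3.14, 3.14, 3.14].

INTERFACE

Orientations are given as a rotation vector (axis times angle).
In Python, from plant import arm, eyes, spot_in, silhouettes gives the robot as it stands.
- The arm moves only by the tool arm_command, never from a script. Its argument "rows" is a list of rows, each an object of numbers: "x", "y", "z": the shift along the world's x, y, z in m; "roll": the turn about the world's z in degrees; "fingers": the opening, from 0 (shut) to 1 (fully open). A call has exactly 10 rows; each row is the pose to reach, as a shift and turn from the pose commanded when the call began; what a row does not reach only later rows make up. A row lasts 1/12 s, in which the tool goes at most 41.7 mm and 7.16 degrees, less where a joint would pass 70% of its speed; a pose out of reach is approached as far as the arm can. A call with a gripper value outside its range is refused whole. The fingers move at their own pace and stop on an object; "force" is the grip in N (left out, the last holds). Time passes only in rows, so rows that repeat a pose let the fingers close, or fill a call up. It gives the time, the measured TCP pose, the force and the opening at its end, in the units of the state.
- arm.sense(): the state, without advancing time (a new reading comes with each control period).
- eyes.read_camera(name): name is "side" or "top" or "wrist"; returns a dict with "image" (400x640x3 uint8, blue, green, red), "vfov" (degrees; the focal length in pixels is half the picture's height over the tangent of half this angle, whatever the lens; pixels are square), "cx", "cy" (the principal point, pixels), "xyz" and "attitude" of the camera in the world. Camera axes: x right, y down, z forward; pixel columns grow to the right and rows downward; lengths in m; the calibration is good to about 2 mm. The wrist camera is an equidistant fisheye: a pixel r from the principal point sees the ray r / f radians off the axis. A picture is of the moment at which its call begins. There is no depth.
- arm.job_done(): hands the job in, once; it reports no verdict.
Trained networks look in a picture, given as the dict that the camera call returned (one of the last four; its "shot" number tells which), for a name from the list of things; names that differ only in an ending like _2 or _b are one class to them, and where a whole thing is asked for, a point or a joint stands for the part that bears it (a point fixed in the world has none). Each returns a list of dicts, best first, with "p" (0 to 1); they miss things now and then, are a little off and sometimes report something else, mostly with a low value. They report only what shows in the picture. A call takes as long as a camera call.
- spot_in(picture, target): "xyz" ([x, y, z] in m, in the coordinates of the camera as it stood for that picture, good to about 4 mm: the middle of the surface that is visible of it).
- silhouettes(picture, target): "region" (400x640 bool, what is visible of it).
The state is a dict: "time": time; "joint_positions": joint angles; "joint_vel": joint speeds; "joint_efforts": joint torques, N m; "ee_pos": TCP position; "orientation": TCP orientation; "wrist_force": force on the tool from outside, world axes, zero at the start; "wrist_torque": the same for the moment, N m; "gripper_width": opening from 0.0 (shut) to 1.0 (fully open).
Only numpy, scipy, OpenCV 4.12 (cv2) and the standard library are available. Lean on these libraries where they do the work, as an engineer would, in place of code of your own. Each camera call takes 0.05 s, during which the arm holds its last target. There are 200 camera calls.

## Working session

There is one attempt and no reset: what is moved stays moved. The work goes in short steps, Python scripts to look and compute and a tool call to move; the robot and the scene stay as the last step left them, time stands still between calls to the robot, and variables do not carry over. Pictures are saved under pics/ and viewed, about 8 in all and at most 12, crops included, and the job is handed in when it is done.

Besides the shell and the picture viewer there is one more tool, called after "Emit:" by a JSON object that holds its "name" and its "arguments", one argument or row to a line. arm_command: Moves the arm, as the interface text tells. Its arguments: {"type":"object","properties":{"rows":{"type":"array"},"force":{"type":"number"}},"required":["rows"]}

```bash
mkdir -p pics; ls
cat > h.py <<'E'
import numpy as np, cv2
from scipy.spatial.transform import Rotation as R
from plant import arm, eyes, spot_in, silhouettes
def Rm(p): 
    a=np.array(p["attitude"],float); return R.from_rotvec(a).as_matrix() if a.size==3 else (R.from_quat(a).as_matrix() if a.size==4 else a)
def foc(p): return 200/np.tan(np.radians(p["vfov"])/2)
def spots(p,names):
    for n in names:
        for d in spot_in(p,n)[:2]:
            print(n,round(d["p"],2),np.round(Rm(p)@np.array(d["xyz"])+np.array(p["xyz"]),4))
E
python3 - <<'E'
from h import *
s=arm.sense(); print(s)
N="jig trigger trigger_face release release_pad jaw_handle jaw rail rail_shoulder stile_face pot_a pot_b squeegee spatula".split()
for c in ["side","top"]:
    p=eyes.read_camera(c); cv2.imwrite(f"pics/{c}0.png",p["image"]); print(c,p["xyz"],p["attitude"],p["vfov"],p["cx"],p["cy"]); spots(p,N)
E
```

```text
pics
{'time': 0.0, 'joint_positions': array([-1.42238761e+00,  3.13423725e-01,  1.49840224e+00, -4.33611290e-05,
        1.33100403e+00, -2.23374241e-01]), 'joint_vel': array([-0.00053763,  0.00029777,  0.00021448,  0.00143322,  0.00088392,
        0.00156481]), 'joint_efforts': array([ 1.24211469e-04, -4.02212942e+01, -2.52270913e+01,  6.94738794e-02,
        3.52792803e-02, -8.76241347e-05]), 'ee_pos': array([ 0.19067557, -0.48889369,  0.23818763]), 'orientation': array([-3.08624920e+00, -5.80424831e-01, -6.72561061e-06]), 'wrist_force': array([-0.04197191, -0.43841065, -0.78190572]), 'wrist_torque': array([ 0.01373793, -0.00745907, -0.02347053]), 'gripper_width': 0.9976543346768248}
side [-0.04684454 -1.15612262  0.95352614] [-2.07708585  0.52545187 -0.26413695] 51.82394638878275 321.2905312206628 193.1157716713511
jig 0.96 [ 0.5438 -0.0509  0.0136]
jig 0.24 [ 0.5984 -0.4299  0.053 ]
trigger 0.4 [0.5384 0.0139 0.1082]
trigger_face 0.56 [0.5405 0.0164 0.112 ]
release 0.4 [ 0.562  -0.0788  0.086 ]
release_pad 0.47 [ 0.4454 -0.5775  0.0473]
pot_a 0.6 [0.5939 0.4095 0.0824]
pot_a 0.56
[... 231 characters left out ...]
16.4374315013666 198.29969059927097
jig 0.67 [0.5158 0.1077 0.0125]
jig 0.35 [0.5205 0.1075 0.0602]
trigger 0.46 [0.4333 0.267  0.0559]
trigger_face 0.32 [0.4393 0.2691 0.0552]
release 0.57 [0.5162 0.1058 0.0107]
release_pad 0.5 [ 0.5655 -0.0887  0.0896]
jaw_handle 0.6 [0.521  0.1075 0.0586]
jaw_handle 0.28 [ 0.4537 -0.5593  0.0498]
jaw 0.46 [0.5171 0.1065 0.0586]
rail 0.64 [0.5004 0.1995 0.0491]
rail_shoulder 0.52 [0.4981 0.2017 0.052 ]
stile_face 0.74 [ 0.5984 -0.4039  0.0784]
stile_face 0.73 [0.4357 0.2687 0.0553]
pot_a 0.8 [0.58   0.4315 0.0942]
pot_a 0.6 [ 0.5981 -0.4033  0.0816]
pot_b 0.8 [0.58   0.4315 0.0942]
pot_b 0.6 [ 0.5981 -0.4033  0.0816]
squeegee 0.78 [ 0.4557 -0.5601  0.0471]
```

View pics/side0.png

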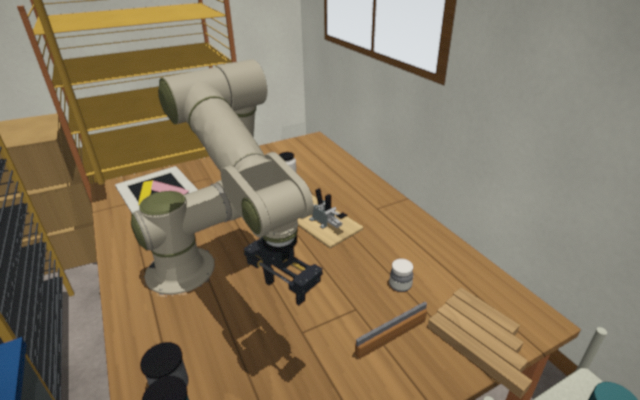

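Run:
```python
import cv2
i=cv2.imread("pics/top0.png"); c=i[60:280,200:500]; cv2.imwrite("pics/topc.png",cv2.resize(c,None,fx=2.6,fy=2.6,interpolation=cv2.INTER_CUBIC))
```

```text
(no output)
```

View pics/top0.png

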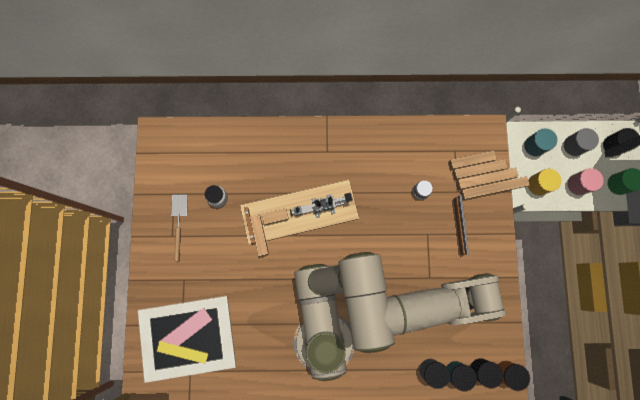

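The side view shows the jig at about (330,220), mostly hidden by the arm. The top view shows it clear, from the stile at (255,232) to the release at (348,197). The pots are at (215,195) and (424,189), the squeegee at (462,225). I'll fit the board.

View pics/topc.png

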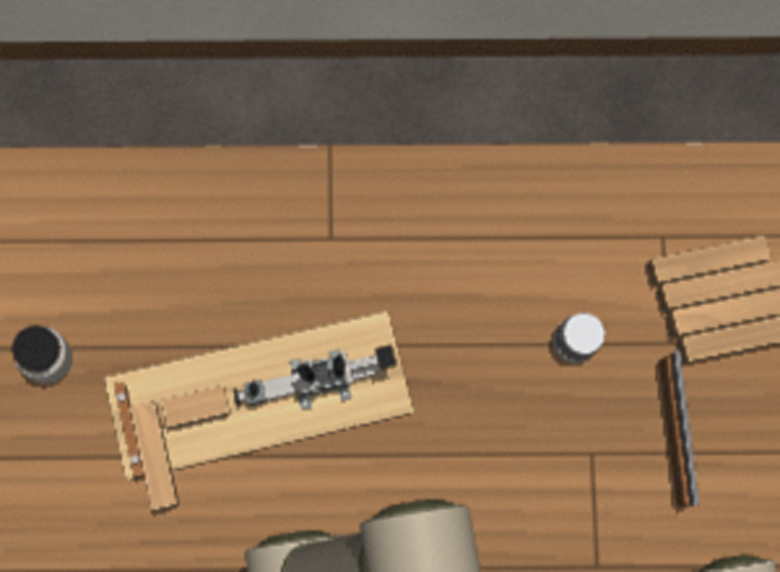

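```bash
cat >> h.py <<'E'
def ray(p,u,v):
    d=np.array([(u-p["cx"])/foc(p),(v-p["cy"])/foc(p),1.]); return Rm(p)@d
def onz(p,u,v,z):
    d=ray(p,u,v); c=np.array(p["xyz"]); return c+d*(z-c[2])/d[2]
E
python3 - <<'E'
from h import *
p=eyes.read_camera("top")
for n in ["jig","rail","jaw"]:
    for d in silhouettes(p,n)[:2]:
        m=d["region"].astype(np.uint8); r=cv2.minAreaRect(cv2.findNonZero(m)); b=cv2.boxPoints(r)
        print(n,d["p"],m.sum(),np.round(b,1).tolist()); print(np.round([onz(p,*q,0.015 if n=="jig" else .053) for q in b],4).tolist(), np.round(onz(p,*r[0],.015),4))
E
```

```text
jig 0.62 4724 [[238.3000030517578, 205.1999969482422], [348.3999938964844, 177.60000610351562], [361.6000061035156, 230.60000610351562], [251.5, 258.1000061035156]]
[[0.5527, 0.351, 0.015], [0.6668, -0.11, 0.015], [0.4429, -0.1605, 0.015], [0.3333, 0.2924, 0.015]] [0.4976 0.0941 0.015 ]
rail 0.51 363 [[258.20001220703125, 212.89999389648438], [284.29998779296875, 205.10000610351562], [288.6000061035156, 219.39999389648438], [262.5, 227.3000030517578]]
[[0.5142, 0.2631, 0.053], [0.5458, 0.1567, 0.053], [0.4868, 0.139, 0.053], [0.4555, 0.2449, 0.053]] [0.5055 0.2044 0.015 ]
rail 0.2 407 [[200.5, 194.5], [215.0, 180.0], [231.5, 196.5], [217.0, 211.0]]
[[0.5922, 0.5006, 0.053], [0.6525, 0.4429, 0.053], [0.583, 0.3733, 0.053], [0.5234, 0.431, 0.053]] [0.5943 0.445  0.015 ]
jaw 0.55 87 [[290.0, 206.0], [301.0, 206.0], [301.0, 215.0], [290.0, 215.0]]
[[0.5419, 0.1336, 0.053], [0.5416, 0.0886, 0.053], [0.5045, 0.0887, 0.053], [0.5048, 0.1335, 0.053]] [0.5287 0.1127 0.015 ]
```

The crop shows the board corners at (349,180), (358,218) and (241,205). From -y to +y: release pad (348,197), post/trigger (325,203), handle (298,210), rail (275,216), stile (255,234), so the jig is yawed about 13°. I'll bring the wrist camera over it, with the finger opening turned across the jig.

Emit:
{"name": "arm_command", "arguments": {
  "rows": [
    {"x": 0.023, "y": 0.034, "z": 0.01, "roll": 6.5},
    {"x": 0.046, "y": 0.068, "z": 0.02, "roll": 13},
    {"x": 0.069, "y": 0.102, "z": 0.03, "roll": 19.5},
    {"x": 0.092, "y": 0.136, "z": 0.04, "roll": 26},
    {"x": 0.115, "y": 0.17, "z": 0.05, "roll": 32.5},
    {"x": 0.138, "y": 0.204, "z": 0.06, "roll": 39},
    {"x": 0.161, "y": 0.238, "z": 0.06, "roll": 45.5},
    {"x": 0.184, "y": 0.272, "z": 0.06, "roll": 52},
    {"x": 0.207, "y": 0.306, "z": 0.06, "roll": 58.5},
    {"x": 0.23, "y": 0.34, "z": 0.06, "roll": 65}
  ]
}}

```text
invalid input at $.rows[0]: expected keys x, y, z, roll, fingers
```

Emit:
{"name": "arm_command", "arguments": {
  "rows": [
    {"x": 0.023, "y": 0.034, "roll": 6, "fingers": 0},
    {"x": 0.046, "y": 0.068, "roll": 12, "fingers": 0},
    {"x": 0.069, "y": 0.102, "roll": 17, "fingers": 0},
    {"x": 0.092, "y": 0.136, "roll": 17, "fingers": 0},
    {"x": 0.11, "y": 0.16, "roll": 17, "fingers": 0},
    {"x": 0.12, "y": 0.17, "roll": 17, "fingers": 0},
    {"x": 0.12, "y": 0.17, "roll": 17, "fingers": 0},
    {"x": 0.12, "y": 0.17, "roll": 17, "fingers": 0},
    {"x": 0.12, "y": 0.17, "roll": 17, "fingers": 0},
    {"x": 0.12, "y": 0.17, "roll": 17, "fingers": 0}
  ]
}}

```text
invalid input at $.rows[0]: expected keys x, y, z, roll, fingers
```

```bash
cat >> h.py <<'E'
def wpt(p,pts): # world->wrist pixel (equidistant)
    q=(np.asarray(pts)-np.array(p["xyz"]))@Rm(p); r=np.linalg.norm(q[:,:2],axis=1); th=np.arctan2(r,q[:,2]); f=foc(p)
    return q[:,:2]/r[:,None]*(f*th)[:,None]+[p["cx"],p["cy"]]
E
python3 - <<'E'
from h import *
N="jig trigger trigger_face release release_pad jaw_handle jaw rail rail_shoulder stile_face".split()
s=arm.sense(); print(s["time"],s["ee_pos"],s["orientation"],s["wrist_force"],s["joint_positions"])
p=eyes.read_camera("wrist"); cv2.imwrite("pics/w1.png",p["image"]); print(p["xyz"],p["attitude"],p["vfov"],p["cx"],p["cy"]); spots(p,N)
import pickle; pickle.dump(p,open("w1.pkl","wb"))
E
```

```text
1.7 [ 0.19072422 -0.48915128  0.23871   ] [ 3.08745716e+00  5.80651588e-01 -1.50575651e-05] [-0.45709525  0.6294344  -0.11494005] [-1.42238395e+00  3.12928259e-01  1.49768860e+00 -9.51523916e-06
  1.33096647e+00 -2.23378377e-01]
[ 0.26207382 -0.45951489  0.38478083] [ 2.37809001 -1.62564902 -0.24806716] 65.70646984690485 322.06142242377416 205.7528972665152
```

View pics/w1.png

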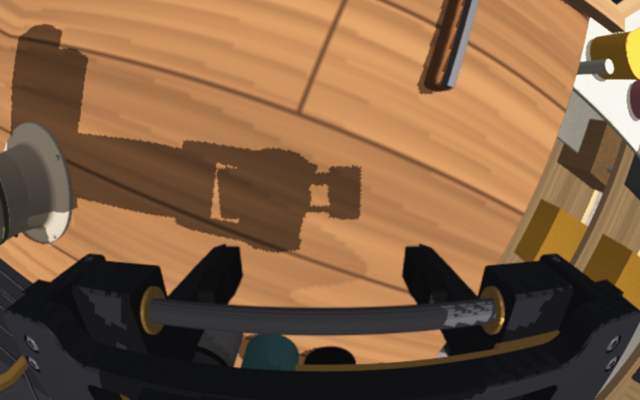

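All keys must be present, and that picture is still of the start pose (squeegee at (450,40)). I'll resend.

Emit:
{"name": "arm_command", "arguments": {
  "rows": [
    {"x": 0.023, "y": 0.034, "z": 0.01, "roll": 6.5, "fingers": 1},
    {"x": 0.046, "y": 0.068, "z": 0.02, "roll": 13, "fingers": 1},
    {"x": 0.069, "y": 0.102, "z": 0.03, "roll": 19.5, "fingers": 0},
    {"x": 0.092, "y": 0.136, "z": 0.04, "roll": 26, "fingers": 0},
    {"x": 0.115, "y": 0.17, "z": 0.05, "roll": 32.5, "fingers": 0},
    {"x": 0.138, "y": 0.204, "z": 0.06, "roll": 39, "fingers": 0},
    {"x": 0.161, "y": 0.238, "z": 0.06, "roll": 45.5, "fingers": 0},
    {"x": 0.184, "y": 0.272, "z": 0.06, "roll": 52, "fingers": 0},
    {"x": 0.207, "y": 0.306, "z": 0.06, "roll": 58.5, "fingers": 0},
    {"x": 0.23, "y": 0.34, "z": 0.06, "roll": 65, "fingers": 0}
  ]
}}

```text
time: 3.08
ee_pos: [0.4209, -0.1479, 0.299]
orientation: [2.286, 2.154, 0.0]
wrist_force: [1.3, -1.1, -0.2]
gripper_width: 0.418
```

Emit:
{"name": "arm_command", "arguments": {
  "rows": [
    {"x": 0.023, "y": 0.034, "z": 0, "roll": 6, "fingers": 0},
    {"x": 0.046, "y": 0.068, "z": 0, "roll": 12, "fingers": 0},
    {"x": 0.069, "y": 0.102, "z": 0, "roll": 17, "fingers": 0},
    {"x": 0.092, "y": 0.136, "z": 0, "roll": 17, "fingers": 0},
    {"x": 0.115, "y": 0.155, "z": 0, "roll": 17, "fingers": 0},
    {"x": 0.13, "y": 0.16, "z": 0, "roll": 17, "fingers": 0},
    {"x": 0.13, "y": 0.16, "z": 0, "roll": 17, "fingers": 0},
    {"x": 0.13, "y": 0.16, "z": 0, "roll": 17, "fingers": 0},
    {"x": 0.13, "y": 0.16, "z": 0, "roll": 17, "fingers": 0},
    {"x": 0.13, "y": 0.16, "z": 0, "roll": 17, "fingers": 0}
  ]
}}

```text
time: 3.92
ee_pos: [0.5495, 0.0094, 0.299]
orientation: [1.95, 2.463, -0.0]
wrist_force: [0.4, 0.4, 0.2]
gripper_width: 0.004
```

Run:
```python
from h import *
N="jig trigger_face release_pad jaw_handle rail rail_shoulder stile_face".split()
s=arm.sense(); print(s["time"],s["ee_pos"],s["orientation"],s["wrist_force"],s["joint_positions"])
p=eyes.read_camera("wrist"); cv2.imwrite("pics/w2.png",p["image"]); print(p["xyz"],p["attitude"]); spots(p,N)
import pickle; pickle.dump(p,open("w2.pkl","wb"))
```

```text
3.9167 [0.54953482 0.00935734 0.29902452] [ 1.95042692e+00  2.46251731e+00 -2.60804143e-05] [0.36883805 0.37683412 0.1708805 ] [-1.96133235e-01  3.33656782e-01  1.31321142e+00 -1.20249234e-04
  1.49452698e+00 -4.27176264e-01]
[0.53127056 0.08608345 0.44507901] [2.82100302 0.32706732 0.04922827]
jig 0.82 [0.5352 0.0729 0.0172]
trigger_face 0.68 [ 0.5624 -0.0411  0.0863]
trigger_face 0.51 [0.5434 0.0255 0.143 ]
release_pad 0.86 [ 0.5643 -0.04    0.0845]
jaw_handle 0.93 [0.5205 0.1106 0.0595]
jaw_handle 0.7 [0.5026 0.1845 0.0524]
rail 0.87 [0.5013 0.185  0.0501]
rail_shoulder 0.63 [0.5022 0.1825 0.0547]
```

View pics/w2.png

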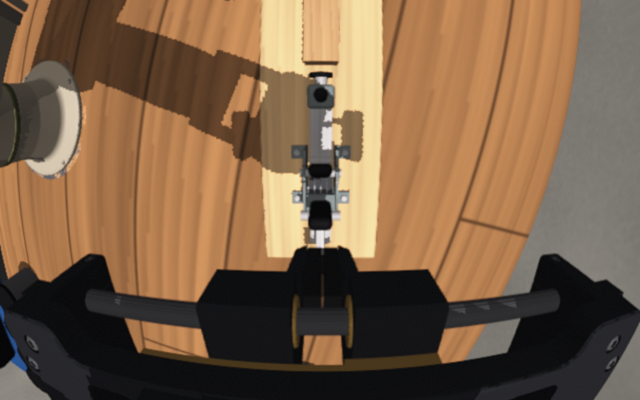

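The wrist view shows the clamp axis running vertically in the image at column ~320. The handle top is at (320,94), the trigger top at (320,170), the post top at (320,213), the rail's near end at (303–338, 63), and the pad hides behind the fingers.

```bash
cat >> h.py <<'E'
def wray(p,u,v,z):
    d=np.array([u-p["cx"],v-p["cy"]]); r=np.hypot(*d); th=r/foc(p)
    q=Rm(p)@np.array([*(d/r*np.sin(th)),np.cos(th)]); c=np.array(p["xyz"]); return c+q*(z-c[2])/q[2]
E
python3 - <<'E'
from h import *
import pickle
p=pickle.load(open("w2.pkl","rb"))
for n,u,v,z in [("handle",320,94,.104),("trigtop",320,170,.145),("post",320,213,.145),("railL",303,63,.053),("railR",338,63,.053),("bracketsN L",299,153,.04),("br R",343,153,.04),("boardL",265,257,.015),("boardR",376,257,.015),("boardL2",262,40,.015),("boardR2",383,40,.015)]: print(n,np.round(wray(p,u,v,z),4))
i=p["image"]; cv2.imwrite("pics/w2c.png",cv2.resize(i[50:260,250:400],None,fx=2.8,fy=2.8,interpolation=cv2.INTER_CUBIC))
E
```

```text
handle [0.5244 0.1047 0.104 ]
trigtop [0.5422 0.0301 0.145 ]
post [ 0.5523 -0.0134  0.145 ]
railL [0.4938 0.1415 0.053 ]
railR [0.536  0.1514 0.053 ]
bracketsN L [0.5139 0.0265 0.04  ]
br R [0.5702 0.0397 0.04  ]
boardL [ 0.494  -0.1475  0.015 ]
boardR [ 0.6633 -0.1075  0.015 ]
boardL2 [0.4267 0.1689 0.015 ]
boardR2 [0.5888 0.207  0.015 ]
```

View pics/w2c.png

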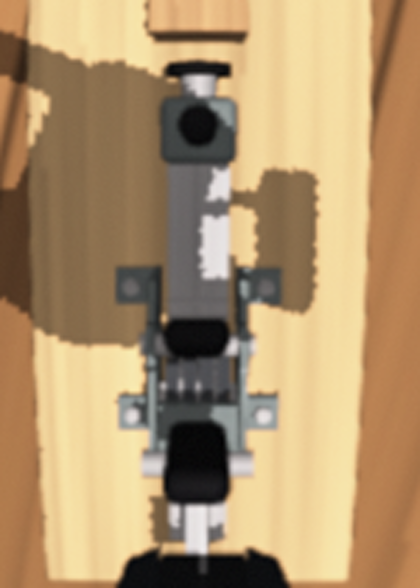

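Run:
```python
from h import *
import pickle
p=pickle.load(open("w2.pkl","rb"))
P=lambda u,v,z: wray(p,u,v,z)[:2]
post=P(320.3,222.6,.145);tr=P(320.3,170,.145);h=P(320.7,95,.104)
v=h-post; print("psi",np.degrees(np.arctan2(-v[0],v[1])))
for ps in (12.5,13.2):
    ps=np.radians(ps); d=np.array([-np.sin(ps),np.cos(ps)]);x=np.array([d[1],-d[0]])
    o=post+.110*d
    for n,q in [("post",post),("trigtop",tr),("handle",h),("pad rim",P(321,75,.036)),("railend",P(320.5,63,.053)),("boardnear",P(320,257,.015)),("pad net",np.array([.5655,-.0887]))]: print(n,np.round(q,4),"jig x,y",np.round([(q-o)@x,(q-o)@d],4))
    print("origin",o)
```

```text
psi 13.0774572478628
post [ 0.555  -0.0235] jig x,y [ 0.   -0.11]
trigtop [0.5425 0.0301] jig x,y [-0.0006 -0.0549]
handle [0.5254 0.1038] jig x,y [-0.0013  0.0207]
pad rim [0.5185 0.1333] jig x,y [-0.0016  0.051 ]
railend [0.5149 0.1463] jig x,y [-0.0024  0.0645]
boardnear [ 0.5778 -0.1267] jig x,y [-1.000e-04 -2.156e-01]
pad net [ 0.5655 -0.0887] jig x,y [-0.0038 -0.1759]
origin [0.53118859 0.08385506]
post [ 0.555  -0.0235] jig x,y [-0.   -0.11]
trigtop [0.5425 0.0301] jig x,y [ 0.0001 -0.0549]
handle [0.5254 0.1038] jig x,y [0.0003 0.0207]
pad rim [0.5185 0.1333] jig x,y [0.0003 0.051 ]
railend [0.5149 0.1463] jig x,y [-0.0002  0.0645]
boardnear [ 0.5778 -0.1267] jig x,y [-0.0014 -0.2156]
pad net [ 0.5655 -0.0887] jig x,y [-0.0047 -0.1758]
origin [0.52987835 0.08355618]
```

Heights and spacing agree with the text, to within ~3 mm on the post. Yaw is 13.1°. Now I'll lower the shut fingers on the +y side of the trigger.

Emit:
{"name": "arm_command", "arguments": {
  "rows": [
    {"x": -0.008, "y": 0.03, "z": 0, "roll": 0, "fingers": 0},
    {"x": -0.016, "y": 0.06, "z": -0.02, "roll": 0, "fingers": 0},
    {"x": -0.016, "y": 0.06, "z": -0.055, "roll": 0, "fingers": 0},
    {"x": -0.016, "y": 0.06, "z": -0.09, "roll": 0, "fingers": 0},
    {"x": -0.016, "y": 0.06, "z": -0.12, "roll": 0, "fingers": 0},
    {"x": -0.016, "y": 0.06, "z": -0.145, "roll": 0, "fingers": 0},
    {"x": -0.016, "y": 0.06, "z": -0.16, "roll": 0, "fingers": 0},
    {"x": -0.016, "y": 0.06, "z": -0.167, "roll": 0, "fingers": 0},
    {"x": -0.016, "y": 0.06, "z": -0.167, "roll": 0, "fingers": 0},
    {"x": -0.016, "y": 0.06, "z": -0.167, "roll": 0, "fingers": 0}
  ]
}}

```text
time: 5.15
ee_pos: [0.5346, 0.0701, 0.1325]
orientation: [1.949, 2.463, 0.001]
wrist_force: [0.1, -0.5, -0.0]
gripper_width: 0.003
```

Run:
```python
from h import *
s=arm.sense(); print(s["time"],s["ee_pos"],s["wrist_force"])
p=eyes.read_camera("wrist"); cv2.imwrite("pics/w3.png",p["image"]); spots(p,["jaw_handle","rail_shoulder","stile_face","rail"])
p=eyes.read_camera("side"); i=p["image"]; cv2.imwrite("pics/s3.png",cv2.resize(i[150:270,260:400],None,fx=4,fy=4,interpolation=cv2.INTER_CUBIC))
```

```text
5.15 [0.5345999  0.07005287 0.13246659] [ 0.08720043 -0.45445488 -0.0068214 ]
rail_shoulder 0.7 [0.5001 0.1861 0.0534]
rail 0.61 [0.5015 0.1891 0.0504]
```

View pics/w3.png

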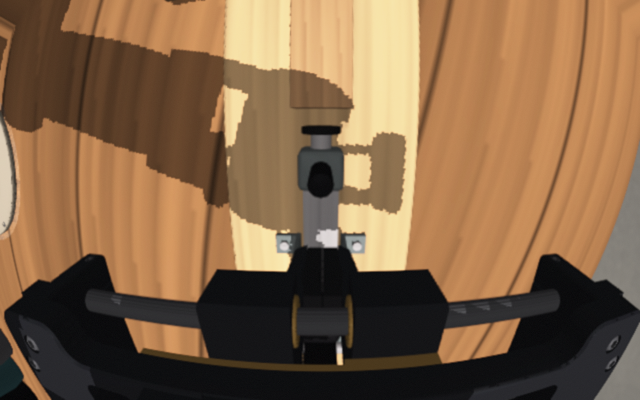

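The wrist view shows the pad (320,130) about 10 mm short of the rail end (320,107), and the fingers clear of the handle. Next: approach to light contact.

Emit:
{"name": "arm_command", "arguments": {
  "rows": [
    {"x": 0.0015, "y": -0.006, "z": 0, "roll": 0, "fingers": 0},
    {"x": 0.003, "y": -0.012, "z": 0, "roll": 0, "fingers": 0},
    {"x": 0.004, "y": -0.017, "z": 0, "roll": 0, "fingers": 0},
    {"x": 0.005, "y": -0.021, "z": 0, "roll": 0, "fingers": 0},
    {"x": 0.0055, "y": -0.024, "z": 0, "roll": 0, "fingers": 0},
    {"x": 0.006, "y": -0.026, "z": 0, "roll": 0, "fingers": 0},
    {"x": 0.0065, "y": -0.028, "z": 0, "roll": 0, "fingers": 0},
    {"x": 0.007, "y": -0.03, "z": 0, "roll": 0, "fingers": 0},
    {"x": 0.007, "y": -0.03, "z": 0, "roll": 0, "fingers": 0},
    {"x": 0.007, "y": -0.03, "z": 0, "roll": 0, "fingers": 0}
  ]
}}

```text
time: 6.28
ee_pos: [0.5412, 0.0402, 0.1317]
orientation: [-1.949, -2.464, -0.0]
wrist_force: [-0.9, 2.2, 1.4]
gripper_width: 0.008
```

Emit:
{"name": "arm_command", "arguments": {
  "rows": [
    {"x": 0.001, "y": -0.004, "z": 0, "roll": 0, "fingers": 0},
    {"x": 0.002, "y": -0.008, "z": 0, "roll": 0, "fingers": 0},
    {"x": 0.003, "y": -0.012, "z": 0, "roll": 0, "fingers": 0},
    {"x": 0.0035, "y": -0.016, "z": 0, "roll": 0, "fingers": 0},
    {"x": 0.0045, "y": -0.019, "z": 0, "roll": 0, "fingers": 0},
    {"x": 0.005, "y": -0.022, "z": 0, "roll": 0, "fingers": 0},
    {"x": 0.006, "y": -0.025, "z": 0, "roll": 0, "fingers": 0},
    {"x": 0.0065, "y": -0.028, "z": 0, "roll": 0, "fingers": 0},
    {"x": 0.0065, "y": -0.028, "z": 0, "roll": 0, "fingers": 0},
    {"x": 0.0065, "y": -0.028, "z": 0, "roll": 0, "fingers": 0}
  ]
}}

```text
time: 7.12
ee_pos: [0.5477, 0.0121, 0.1313]
orientation: [-1.949, -2.463, -0.001]
wrist_force: [0.2, 4.9, -0.9]
gripper_width: 0.002
```

```bash
cat > gap.py <<'E'
from h import *
import sys
s=arm.sense(); f=s["wrist_force"]; d=np.array([-.226,.974]); print(s["time"],s["ee_pos"],"Fd",round(float(f[:2]@d),2),f)
p=eyes.read_camera("wrist"); cv2.imwrite(f"pics/{sys.argv[1]}.png",p["image"])
g=cv2.cvtColor(p["image"],cv2.COLOR_BGR2GRAY)
# rows profile along axis column band, projected: jaw axis at pad height
from numpy import array
o=array([.5299,.0835])-0.0035*d   # jig origin estimate
ys=np.arange(.045,.27,.001)
for z in (.053,):
    W=np.c_[o+ys[:,None]*d,np.full(len(ys),z)]; uv=wpt(p,W)
    prof=cv2.remap(g,uv[:,0].astype(np.float32),uv[:,1].astype(np.float32),cv2.INTER_LINEAR).ravel()
    print(z,[ (round(float(y*1000)),int(v)) for y,v in zip(ys,prof) if y<.11][::2])
for d2 in spot_in(p,"jaw_handle")[:2]: 
    q=Rm(p)@np.array(d2["xyz"])+np.array(p["xyz"]); print("handle",d2["p"],np.round(q,4),"jig y",round(float((q[:2]-o)@d),4))
E
python3 gap.py w4
```

```text
7.1167 [0.54766296 0.01210717 0.1312977 ] Fd 4.75 [ 0.16028112  4.91143009 -0.88581142]
0.053 [(45, 34), (47, 31), (49, 28), (51, 64), (53, 224), (55, 228), (57, 228), (59, 204), (61, 18), (63, 27), (65, 29), (67, 43), (69, 59), (71, 83), (73, 191), (75, 192), (77, 192), (79, 191), (81, 192), (83, 191), (85, 191), (87, 190), (89, 191), (91, 190), (93, 191), (95, 0), (97, 0), (99, 0), (101, 0), (103, 0), (105, 0), (107, 0), (109, 0)]
handle 0.9 [0.5213 0.1152 0.0632] jig y 0.0363
handle 0.66 [ 0.5715 -0.0845  0.0939] jig y -0.1696
```

Unloaded force is 4.8 N and the jaw has advanced ~9 mm, with the pad almost at the rail. Next: let the trigger back slowly and start the second stroke.

Emit:
{"name": "arm_command", "arguments": {
  "rows": [
    {"x": -0.0014, "y": 0.006, "z": 0, "roll": 0, "fingers": 0},
    {"x": -0.0028, "y": 0.012, "z": 0, "roll": 0, "fingers": 0},
    {"x": -0.0042, "y": 0.018, "z": 0, "roll": 0, "fingers": 0},
    {"x": -0.0056, "y": 0.024, "z": 0, "roll": 0, "fingers": 0},
    {"x": -0.007, "y": 0.03, "z": 0, "roll": 0, "fingers": 0},
    {"x": -0.0077, "y": 0.033, "z": 0, "roll": 0, "fingers": 0},
    {"x": -0.0065, "y": 0.028, "z": 0, "roll": 0, "fingers": 0},
    {"x": -0.0054, "y": 0.023, "z": 0, "roll": 0, "fingers": 0},
    {"x": -0.004, "y": 0.017, "z": 0, "roll": 0, "fingers": 0},
    {"x": -0.0028, "y": 0.012, "z": 0, "roll": 0, "fingers": 0}
  ]
}}

```text
time: 8.05
ee_pos: [0.5452, 0.0236, 0.1321]
orientation: [-1.95, -2.463, -0.001]
wrist_force: [-2.0, 4.6, 4.9]
gripper_width: 0.006
```

Emit:
{"name": "arm_command", "arguments": {
  "rows": [
    {"x": 0.0007, "y": -0.003, "z": 0, "roll": 0, "fingers": 0},
    {"x": 0.0014, "y": -0.006, "z": 0, "roll": 0, "fingers": 0},
    {"x": 0.002, "y": -0.009, "z": 0, "roll": 0, "fingers": 0},
    {"x": 0.0028, "y": -0.012, "z": 0, "roll": 0, "fingers": 0},
    {"x": 0.003, "y": -0.013, "z": 0, "roll": 0, "fingers": 0},
    {"x": 0.003, "y": -0.013, "z": 0, "roll": 0, "fingers": 0},
    {"x": 0.003, "y": -0.013, "z": 0, "roll": 0, "fingers": 0},
    {"x": 0.003, "y": -0.013, "z": 0, "roll": 0, "fingers": 0},
    {"x": 0.003, "y": -0.013, "z": 0, "roll": 0, "fingers": 0},
    {"x": 0.003, "y": -0.013, "z": 0, "roll": 0, "fingers": 0}
  ]
}}

```text
time: 8.88
ee_pos: [0.5478, 0.0113, 0.1312]
orientation: [-1.949, -2.462, -0.002]
wrist_force: [0.3, 8.5, -1.4]
gripper_width: 0.006
```

```bash
python3 gap.py w5
```

```text
8.8833 [0.5477905  0.01130777 0.13122663] Fd 8.2 [ 0.31735078  8.4971782  -1.41530651]
0.053 [(45, 35), (47, 36), (49, 35), (51, 34), (53, 33), (55, 32), (57, 29), (59, 25), (61, 181), (63, 227), (65, 224), (67, 47), (69, 27), (71, 27), (73, 67), (75, 189), (77, 191), (79, 191), (81, 190), (83, 190), (85, 190), (87, 189), (89, 190), (91, 190), (93, 189), (95, 0), (97, 0), (99, 0), (101, 0), (103, 0), (105, 0), (107, 0), (109, 0)]
handle 0.78 [0.5236 0.1225 0.0621] jig y 0.043
```

8.2 N, so the rail is sliding, about 2 mm so far. The next stroke goes in stages.

Emit:
{"name": "arm_command", "arguments": {
  "rows": [
    {"x": -0.0014, "y": 0.006, "z": 0, "roll": 0, "fingers": 0},
    {"x": -0.0028, "y": 0.012, "z": 0, "roll": 0, "fingers": 0},
    {"x": -0.0042, "y": 0.018, "z": 0, "roll": 0, "fingers": 0},
    {"x": -0.0056, "y": 0.024, "z": 0, "roll": 0, "fingers": 0},
    {"x": -0.007, "y": 0.03, "z": 0, "roll": 0, "fingers": 0},
    {"x": -0.0079, "y": 0.034, "z": 0, "roll": 0, "fingers": 0},
    {"x": -0.0065, "y": 0.028, "z": 0, "roll": 0, "fingers": 0},
    {"x": -0.0054, "y": 0.023, "z": 0, "roll": 0, "fingers": 0},
    {"x": -0.004, "y": 0.017, "z": 0, "roll": 0, "fingers": 0},
    {"x": -0.003, "y": 0.013, "z": 0, "roll": 0, "fingers": 0}
  ]
}}

```text
time: 9.82
ee_pos: [0.5451, 0.0239, 0.1323]
orientation: [-1.95, -2.463, -0.002]
wrist_force: [-1.9, 8.8, 7.1]
gripper_width: 0.005
```

```bash
python3 gap.py w6
```

```text
9.8167 [0.54513468 0.02389438 0.13231361] Fd 8.96 [-1.87226917  8.76603598  7.13707202]
0.053 [(45, 15), (47, 19), (49, 35), (51, 33), (53, 32), (55, 30), (57, 27), (59, 126), (61, 221), (63, 227), (65, 227), (67, 216), (69, 84), (71, 27), (73, 27), (75, 94), (77, 185), (79, 190), (81, 191), (83, 190), (85, 190), (87, 189), (89, 190), (91, 189), (93, 189), (95, 189), (97, 188), (99, 188), (101, 188), (103, 187), (105, 188), (107, 18), (109, 0)]
handle 0.88 [0.5191 0.1267 0.0589] jig y 0.0481
```

Emit:
{"name": "arm_command", "arguments": {
  "rows": [
    {"x": 0.0006, "y": -0.0025, "z": 0, "roll": 0, "fingers": 0},
    {"x": 0.0012, "y": -0.005, "z": 0, "roll": 0, "fingers": 0},
    {"x": 0.0016, "y": -0.007, "z": 0, "roll": 0, "fingers": 0},
    {"x": 0.0016, "y": -0.007, "z": 0, "roll": 0, "fingers": 0},
    {"x": 0.0016, "y": -0.007, "z": 0, "roll": 0, "fingers": 0},
    {"x": 0.0016, "y": -0.007, "z": 0, "roll": 0, "fingers": 0},
    {"x": 0.0016, "y": -0.007, "z": 0, "roll": 0, "fingers": 0},
    {"x": 0.0016, "y": -0.007, "z": 0, "roll": 0, "fingers": 0},
    {"x": 0.0016, "y": -0.007, "z": 0, "roll": 0, "fingers": 0},
    {"x": 0.0016, "y": -0.007, "z": 0, "roll": 0, "fingers": 0}
  ]
}}

```text
time: 10.75
ee_pos: [0.5467, 0.017, 0.132]
orientation: [-1.95, -2.463, -0.002]
wrist_force: [-1.8, 6.0, 3.6]
gripper_width: 0.009
```

Emit:
{"name": "arm_command", "arguments": {
  "rows": [
    {"x": 0.0007, "y": -0.003, "z": 0, "roll": 0, "fingers": 0},
    {"x": 0.0014, "y": -0.006, "z": 0, "roll": 0, "fingers": 0},
    {"x": 0.0014, "y": -0.006, "z": 0, "roll": 0, "fingers": 0},
    {"x": 0.0014, "y": -0.006, "z": 0, "roll": 0, "fingers": 0},
    {"x": 0.0014, "y": -0.006, "z": 0, "roll": 0, "fingers": 0},
    {"x": 0.0014, "y": -0.006, "z": 0, "roll": 0, "fingers": 0},
    {"x": 0.0014, "y": -0.006, "z": 0, "roll": 0, "fingers": 0},
    {"x": 0.0014, "y": -0.006, "z": 0, "roll": 0, "fingers": 0},
    {"x": 0.0014, "y": -0.006, "z": 0, "roll": 0, "fingers": 0},
    {"x": 0.0014, "y": -0.006, "z": 0, "roll": 0, "fingers": 0}
  ]
}}

```text
time: 11.58
ee_pos: [0.5478, 0.0113, 0.1314]
orientation: [-1.949, -2.462, -0.002]
wrist_force: [-0.6, 7.1, -0.8]
gripper_width: 0.006
```

```bash
python3 gap.py w7
```

```text
11.5833 [0.54781259 0.01129271 0.13138596] Fd 7.01 [-0.58605243  7.06473043 -0.82182978]
0.053 [(45, 8), (47, 8), (49, 7), (51, 9), (53, 26), (55, 35), (57, 36), (59, 35), (61, 35), (63, 32), (65, 29), (67, 28), (69, 23), (71, 169), (73, 217), (75, 46), (77, 25), (79, 28), (81, 58), (83, 185), (85, 189), (87, 189), (89, 189), (91, 188), (93, 188), (95, 0), (97, 0), (99, 0), (101, 0), (103, 0), (105, 0), (107, 0), (109, 0)]
handle 0.61 [0.5179 0.1271 0.0595] jig y 0.0487
```

Emit:
{"name": "arm_command", "arguments": {
  "rows": [
    {"x": -0.0014, "y": 0.006, "z": 0, "roll": 0, "fingers": 0},
    {"x": -0.0028, "y": 0.012, "z": 0, "roll": 0, "fingers": 0},
    {"x": -0.0042, "y": 0.018, "z": 0, "roll": 0, "fingers": 0},
    {"x": -0.0056, "y": 0.024, "z": 0, "roll": 0, "fingers": 0},
    {"x": -0.007, "y": 0.03, "z": 0, "roll": 0, "fingers": 0},
    {"x": -0.0079, "y": 0.034, "z": 0, "roll": 0, "fingers": 0},
    {"x": -0.0065, "y": 0.028, "z": 0, "roll": 0, "fingers": 0},
    {"x": -0.0054, "y": 0.023, "z": 0, "roll": 0, "fingers": 0},
    {"x": -0.0047, "y": 0.02, "z": 0, "roll": 0, "fingers": 0},
    {"x": -0.0047, "y": 0.02, "z": 0, "roll": 0, "fingers": 0}
  ]
}}

```text
time: 12.52
ee_pos: [0.5435, 0.0304, 0.1321]
orientation: [1.95, 2.463, 0.001]
wrist_force: [-1.4, 4.7, 3.7]
gripper_width: 0.004
```

Emit:
{"name": "arm_command", "arguments": {
  "rows": [
    {"x": 0.0006, "y": -0.0025, "z": 0, "roll": 0, "fingers": 0},
    {"x": 0.001, "y": -0.004, "z": 0, "roll": 0, "fingers": 0},
    {"x": 0.001, "y": -0.004, "z": 0, "roll": 0, "fingers": 0},
    {"x": 0.001, "y": -0.004, "z": 0, "roll": 0, "fingers": 0},
    {"x": 0.001, "y": -0.004, "z": 0, "roll": 0, "fingers": 0},
    {"x": 0.001, "y": -0.004, "z": 0, "roll": 0, "fingers": 0},
    {"x": 0.001, "y": -0.004, "z": 0, "roll": 0, "fingers": 0},
    {"x": 0.001, "y": -0.004, "z": 0, "roll": 0, "fingers": 0},
    {"x": 0.001, "y": -0.004, "z": 0, "roll": 0, "fingers": 0},
    {"x": 0.001, "y": -0.004, "z": 0, "roll": 0, "fingers": 0}
  ]
}}

```text
time: 13.35
ee_pos: [0.5443, 0.0272, 0.1323]
orientation: [-1.95, -2.463, -0.002]
wrist_force: [-2.7, 8.2, 5.9]
gripper_width: 0.001
```

```bash
python3 gap.py w8
```

```text
13.35 [0.54431428 0.02724552 0.13226284] Fd 8.61 [-2.69707367  8.21318345  5.90079487]
0.053 [(45, 4), (47, 7), (49, 11), (51, 26), (53, 33), (55, 36), (57, 35), (59, 34), (61, 30), (63, 29), (65, 27), (67, 178), (69, 226), (71, 226), (73, 227), (75, 86), (77, 25), (79, 28), (81, 43), (83, 184), (85, 189), (87, 189), (89, 189), (91, 189), (93, 190), (95, 189), (97, 189), (99, 189), (101, 189), (103, 189), (105, 188), (107, 188), (109, 188)]
handle 0.61 [0.5165 0.1284 0.0578] jig y 0.0502
handle 0.54 [0.5446 0.0171 0.0834] jig y -0.0645
```

Emit:
{"name": "arm_command", "arguments": {
  "rows": [
    {"x": 0.0006, "y": -0.0025, "z": 0, "roll": 0, "fingers": 0},
    {"x": 0.0012, "y": -0.005, "z": 0, "roll": 0, "fingers": 0},
    {"x": 0.0012, "y": -0.005, "z": 0, "roll": 0, "fingers": 0},
    {"x": 0.0012, "y": -0.005, "z": 0, "roll": 0, "fingers": 0},
    {"x": 0.0012, "y": -0.005, "z": 0, "roll": 0, "fingers": 0},
    {"x": 0.0012, "y": -0.005, "z": 0, "roll": 0, "fingers": 0},
    {"x": 0.0012, "y": -0.005, "z": 0, "roll": 0, "fingers": 0},
    {"x": 0.0012, "y": -0.005, "z": 0, "roll": 0, "fingers": 0},
    {"x": 0.0012, "y": -0.005, "z": 0, "roll": 0, "fingers": 0},
    {"x": 0.0012, "y": -0.005, "z": 0, "roll": 0, "fingers": 0}
  ]
}}

```text
time: 14.28
ee_pos: [0.5454, 0.0227, 0.1323]
orientation: [-1.949, -2.462, -0.003]
wrist_force: [-2.5, 10.0, 7.0]
gripper_width: 0.005
```

Emit:
{"name": "arm_command", "arguments": {
  "rows": [
    {"x": 0.0006, "y": -0.0025, "z": 0, "roll": 0, "fingers": 0},
    {"x": 0.0009, "y": -0.004, "z": 0, "roll": 0, "fingers": 0},
    {"x": 0.0009, "y": -0.004, "z": 0, "roll": 0, "fingers": 0},
    {"x": 0.0009, "y": -0.004, "z": 0, "roll": 0, "fingers": 0},
    {"x": 0.0009, "y": -0.004, "z": 0, "roll": 0, "fingers": 0},
    {"x": 0.0009, "y": -0.004, "z": 0, "roll": 0, "fingers": 0},
    {"x": 0.0009, "y": -0.004, "z": 0, "roll": 0, "fingers": 0},
    {"x": 0.0009, "y": -0.004, "z": 0, "roll": 0, "fingers": 0},
    {"x": 0.0009, "y": -0.004, "z": 0, "roll": 0, "fingers": 0},
    {"x": 0.0009, "y": -0.004, "z": 0, "roll": 0, "fingers": 0}
  ]
}}

```text
time: 15.12
ee_pos: [0.5461, 0.0192, 0.1322]
orientation: [-1.948, -2.462, -0.004]
wrist_force: [-3.9, 13.3, 6.5]
gripper_width: 0.004
```

```bash
python3 gap.py w9
```

```text
15.1167 [0.54613754 0.01916567 0.13218493] Fd 13.8 [-3.86928466 13.27318315  6.54403239]
0.053 [(45, 5), (47, 9), (49, 8), (51, 24), (53, 33), (55, 35), (57, 35), (59, 34), (61, 33), (63, 32), (65, 30), (67, 25), (69, 134), (71, 225), (73, 225), (75, 79), (77, 24), (79, 27), (81, 46), (83, 183), (85, 191), (87, 189), (89, 189), (91, 189), (93, 189), (95, 188), (97, 189), (99, 189), (101, 188), (103, 0), (105, 0), (107, 0), (109, 0)]
handle 0.64 [0.5211 0.1309 0.0586] jig y 0.0516
```

The rail has stopped (end unchanged at ~82) and force is rising, so the joint is home. One more careful increment.

Emit:
{"name": "arm_command", "arguments": {
  "rows": [
    {"x": 0.0005, "y": -0.002, "z": 0, "roll": 0, "fingers": 0},
    {"x": 0.0009, "y": -0.004, "z": 0, "roll": 0, "fingers": 0},
    {"x": 0.0009, "y": -0.004, "z": 0, "roll": 0, "fingers": 0},
    {"x": 0.0009, "y": -0.004, "z": 0, "roll": 0, "fingers": 0},
    {"x": 0.0009, "y": -0.004, "z": 0, "roll": 0, "fingers": 0},
    {"x": 0.0009, "y": -0.004, "z": 0, "roll": 0, "fingers": 0},
    {"x": 0.0009, "y": -0.004, "z": 0, "roll": 0, "fingers": 0},
    {"x": 0.0009, "y": -0.004, "z": 0, "roll": 0, "fingers": 0},
    {"x": 0.0009, "y": -0.004, "z": 0, "roll": 0, "fingers": 0},
    {"x": 0.0009, "y": -0.004, "z": 0, "roll": 0, "fingers": 0}
  ]
}}

```text
time: 16.05
ee_pos: [0.5469, 0.0156, 0.1319]
orientation: [-1.948, -2.461, -0.004]
wrist_force: [-2.5, 14.7, 5.2]
gripper_width: 0.003
```

Emit:
{"name": "arm_command", "arguments": {
  "rows": [
    {"x": 0.0005, "y": -0.002, "z": 0, "roll": 0, "fingers": 0},
    {"x": 0.0007, "y": -0.003, "z": 0, "roll": 0, "fingers": 0},
    {"x": 0.0007, "y": -0.003, "z": 0, "roll": 0, "fingers": 0},
    {"x": 0.0007, "y": -0.003, "z": 0, "roll": 0, "fingers": 0},
    {"x": 0.0007, "y": -0.003, "z": 0, "roll": 0, "fingers": 0},
    {"x": 0.0007, "y": -0.003, "z": 0, "roll": 0, "fingers": 0},
    {"x": 0.0007, "y": -0.003, "z": 0, "roll": 0, "fingers": 0},
    {"x": 0.0007, "y": -0.003, "z": 0, "roll": 0, "fingers": 0},
    {"x": 0.0007, "y": -0.003, "z": 0, "roll": 0, "fingers": 0},
    {"x": 0.0007, "y": -0.003, "z": 0, "roll": 0, "fingers": 0}
  ]
}}

```text
time: 16.88
ee_pos: [0.5474, 0.0131, 0.1316]
orientation: [-1.947, -2.46, -0.005]
wrist_force: [-1.7, 17.3, 2.8]
gripper_width: 0.003
```

```bash
python3 gap.py w10
```

```text
16.8833 [0.54741465 0.01311863 0.13162258] Fd 17.23 [-1.68644628 17.29419752  2.79831099]
0.053 [(45, 7), (47, 8), (49, 7), (51, 9), (53, 26), (55, 34), (57, 36), (59, 35), (61, 35), (63, 32), (65, 30), (67, 28), (69, 25), (71, 157), (73, 225), (75, 70), (77, 22), (79, 28), (81, 35), (83, 175), (85, 190), (87, 189), (89, 188), (91, 188), (93, 189), (95, 188), (97, 0), (99, 0), (101, 0), (103, 0), (105, 0), (107, 0), (109, 0)]
handle 0.94 [0.5184 0.1316 0.0566] jig y 0.0529
handle 0.38 [0.5111 0.1648 0.0522] jig y 0.0869
```

Emit:
{"name": "arm_command", "arguments": {
  "rows": [
    {"x": 0.0003, "y": -0.0015, "z": 0, "roll": 0, "fingers": 0},
    {"x": 0.0003, "y": -0.0015, "z": 0, "roll": 0, "fingers": 0},
    {"x": 0.0003, "y": -0.0015, "z": 0, "roll": 0, "fingers": 0},
    {"x": 0.0003, "y": -0.0015, "z": 0, "roll": 0, "fingers": 0},
    {"x": 0.0003, "y": -0.0015, "z": 0, "roll": 0, "fingers": 0},
    {"x": 0.0003, "y": -0.0015, "z": 0, "roll": 0, "fingers": 0},
    {"x": 0.0003, "y": -0.0015, "z": 0, "roll": 0, "fingers": 0},
    {"x": 0.0003, "y": -0.0015, "z": 0, "roll": 0, "fingers": 0},
    {"x": 0.0003, "y": -0.0015, "z": 0, "roll": 0, "fingers": 0},
    {"x": 0.0003, "y": -0.0015, "z": 0, "roll": 0, "fingers": 0}
  ]
}}

```text
time: 17.82
ee_pos: [0.5477, 0.0119, 0.1315]
orientation: [-1.947, -2.46, -0.005]
wrist_force: [-1.6, 19.2, 2.7]
gripper_width: 0.005
```

19 N at a ~54 mm lever arm, about 17 N at the face point, is firm. I'll let the trigger back slowly.

Emit:
{"name": "arm_command", "arguments": {
  "rows": [
    {"x": -0.0007, "y": 0.003, "z": 0, "roll": 0, "fingers": 0},
    {"x": -0.0014, "y": 0.006, "z": 0, "roll": 0, "fingers": 0},
    {"x": -0.0023, "y": 0.01, "z": 0, "roll": 0, "fingers": 0},
    {"x": -0.0033, "y": 0.014, "z": 0, "roll": 0, "fingers": 0},
    {"x": -0.0042, "y": 0.018, "z": 0, "roll": 0, "fingers": 0},
    {"x": -0.0051, "y": 0.022, "z": 0, "roll": 0, "fingers": 0},
    {"x": -0.006, "y": 0.026, "z": 0, "roll": 0, "fingers": 0},
    {"x": -0.007, "y": 0.03, "z": 0, "roll": 0, "fingers": 0},
    {"x": -0.0079, "y": 0.034, "z": 0, "roll": 0, "fingers": 0},
    {"x": -0.0079, "y": 0.034, "z": 0, "roll": 0, "fingers": 0}
  ]
}}

```text
time: 18.65
ee_pos: [0.54, 0.0442, 0.1315]
orientation: [-1.948, -2.464, 0.0]
wrist_force: [-0.5, 1.7, -0.8]
gripper_width: 0.006
```

Emit:
{"name": "arm_command", "arguments": {
  "rows": [
    {"x": 0.0009, "y": -0.004, "z": 0, "roll": 0, "fingers": 0},
    {"x": 0.0016, "y": -0.007, "z": 0, "roll": 0, "fingers": 0},
    {"x": 0.0021, "y": -0.009, "z": 0, "roll": 0, "fingers": 0},
    {"x": 0.0021, "y": -0.009, "z": 0, "roll": 0, "fingers": 0},
    {"x": 0.0021, "y": -0.009, "z": 0, "roll": 0, "fingers": 0},
    {"x": 0.0021, "y": -0.009, "z": 0, "roll": 0, "fingers": 0},
    {"x": 0.0021, "y": -0.009, "z": 0, "roll": 0, "fingers": 0},
    {"x": 0.0021, "y": -0.009, "z": 0, "roll": 0, "fingers": 0},
    {"x": 0.0021, "y": -0.009, "z": 0, "roll": 0, "fingers": 0},
    {"x": 0.0021, "y": -0.009, "z": 0, "roll": 0, "fingers": 0}
  ]
}}

```text
time: 19.48
ee_pos: [0.5421, 0.0362, 0.1327]
orientation: [-1.948, -2.462, -0.004]
wrist_force: [-5.8, 13.2, 10.5]
gripper_width: 0.005
```

```bash
python3 gap.py w11
```

```text
19.4833 [0.54208102 0.03622225 0.13272008] Fd 14.17 [-5.80152469 13.20469967 10.48486126]
0.053 [(45, 9), (47, 12), (49, 12), (51, 14), (53, 15), (55, 16), (57, 16), (59, 16), (61, 29), (63, 23), (65, 148), (67, 228), (69, 227), (71, 227), (73, 227), (75, 124), (77, 23), (79, 27), (81, 44), (83, 182), (85, 192), (87, 191), (89, 190), (91, 190), (93, 190), (95, 190), (97, 190), (99, 190), (101, 190), (103, 189), (105, 188), (107, 189), (109, 189)]
handle 0.85 [0.5152 0.1329 0.0597] jig y 0.055
```

Emit:
{"name": "arm_command", "arguments": {
  "rows": [
    {"x": 0.0005, "y": -0.002, "z": 0, "roll": 0, "fingers": 0},
    {"x": 0.0007, "y": -0.003, "z": 0, "roll": 0, "fingers": 0},
    {"x": 0.0007, "y": -0.003, "z": 0, "roll": 0, "fingers": 0},
    {"x": 0.0007, "y": -0.003, "z": 0, "roll": 0, "fingers": 0},
    {"x": 0.0007, "y": -0.003, "z": 0, "roll": 0, "fingers": 0},
    {"x": 0.0007, "y": -0.003, "z": 0, "roll": 0, "fingers": 0},
    {"x": 0.0007, "y": -0.003, "z": 0, "roll": 0, "fingers": 0},
    {"x": 0.0007, "y": -0.003, "z": 0, "roll": 0, "fingers": 0},
    {"x": 0.0007, "y": -0.003, "z": 0, "roll": 0, "fingers": 0},
    {"x": 0.0007, "y": -0.003, "z": 0, "roll": 0, "fingers": 0}
  ]
}}

```text
time: 20.42
ee_pos: [0.5428, 0.0336, 0.133]
orientation: [-1.947, -2.462, -0.005]
wrist_force: [-6.5, 15.6, 12.1]
gripper_width: 0.003
```

Emit:
{"name": "arm_command", "arguments": {
  "rows": [
    {"x": 0.0003, "y": -0.0012, "z": 0, "roll": 0, "fingers": 0},
    {"x": 0.0003, "y": -0.0012, "z": 0, "roll": 0, "fingers": 0},
    {"x": 0.0003, "y": -0.0012, "z": 0, "roll": 0, "fingers": 0},
    {"x": 0.0003, "y": -0.0012, "z": 0, "roll": 0, "fingers": 0},
    {"x": 0.0003, "y": -0.0012, "z": 0, "roll": 0, "fingers": 0},
    {"x": 0.0003, "y": -0.0012, "z": 0, "roll": 0, "fingers": 0},
    {"x": 0.0003, "y": -0.0012, "z": 0, "roll": 0, "fingers": 0},
    {"x": 0.0003, "y": -0.0012, "z": 0, "roll": 0, "fingers": 0},
    {"x": 0.0003, "y": -0.0012, "z": 0, "roll": 0, "fingers": 0},
    {"x": 0.0003, "y": -0.0012, "z": 0, "roll": 0, "fingers": 0}
  ]
}}

```text
time: 21.25
ee_pos: [0.5431, 0.0325, 0.133]
orientation: [-1.947, -2.462, -0.005]
wrist_force: [-6.6, 16.5, 12.9]
gripper_width: 0.002
```

Emit:
{"name": "arm_command", "arguments": {
  "rows": [
    {"x": 0.0002, "y": -0.0008, "z": 0, "roll": 0, "fingers": 0},
    {"x": 0.0002, "y": -0.0008, "z": 0, "roll": 0, "fingers": 0},
    {"x": 0.0002, "y": -0.0008, "z": 0, "roll": 0, "fingers": 0},
    {"x": -0.0005, "y": 0.002, "z": 0, "roll": 0, "fingers": 0},
    {"x": -0.0009, "y": 0.004, "z": 0, "roll": 0, "fingers": 0},
    {"x": -0.0016, "y": 0.007, "z": 0, "roll": 0, "fingers": 0},
    {"x": -0.0023, "y": 0.01, "z": 0, "roll": 0, "fingers": 0},
    {"x": -0.003, "y": 0.013, "z": 0, "roll": 0, "fingers": 0},
    {"x": -0.0037, "y": 0.016, "z": 0, "roll": 0, "fingers": 0},
    {"x": -0.0046, "y": 0.02, "z": 0, "roll": 0, "fingers": 0}
  ]
}}

```text
time: 22.08
ee_pos: [0.539, 0.05, 0.1318]
orientation: [1.949, 2.463, -0.0]
wrist_force: [-0.2, 0.3, -0.7]
gripper_width: 0.002
```

Run:
```python
from h import *
s=arm.sense(); print(s["time"],s["ee_pos"],s["wrist_force"])
p=eyes.read_camera("wrist"); a=p["image"][60:330,200:450]
q=eyes.read_camera("top"); b=q["image"][170:260,230:370]
a=cv2.resize(a,None,fx=1.5,fy=1.5); b=cv2.resize(b,None,fx=3,fy=3,interpolation=cv2.INTER_CUBIC)
H=max(a.shape[0],b.shape[0]); pad=lambda m: cv2.copyMakeBorder(m,0,H-m.shape[0],0,0,cv2.BORDER_CONSTANT)
cv2.imwrite("pics/c12.png",np.hstack([pad(a),pad(b)]))
spots(q,["rail","stile_face","release_pad"])
```

```text
22.0833 [0.53899165 0.05000357 0.13182401] [-0.19026008  0.28493128 -0.74745615]
rail 0.73 [0.4994 0.2062 0.0476]
stile_face 0.56 [0.4324 0.2683 0.0537]
release_pad 0.57 [ 0.5665 -0.0904  0.0913]
```

View pics/c12.png

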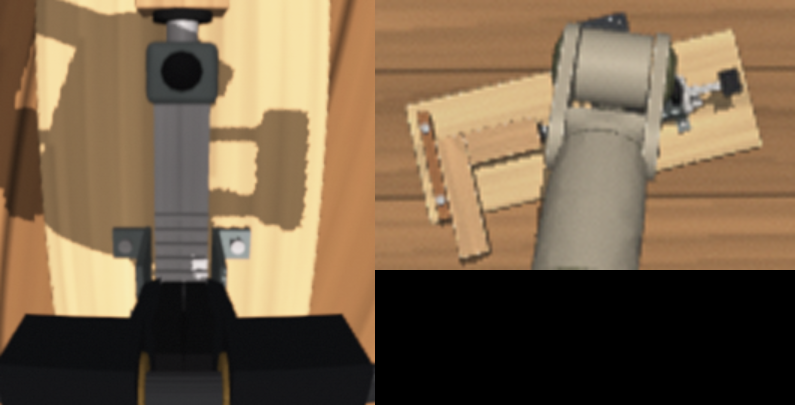

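The right half shows the rail against the stile (460,135) with no gap. The left half shows the pad pressed on the rail end. I'll gently check how tight the ratchet holds.

Emit:
{"name": "arm_command", "arguments": {
  "rows": [
    {"x": 0.0009, "y": -0.004, "z": 0, "roll": 0, "fingers": 0},
    {"x": 0.0016, "y": -0.007, "z": 0, "roll": 0, "fingers": 0},
    {"x": 0.0021, "y": -0.009, "z": 0, "roll": 0, "fingers": 0},
    {"x": 0.0025, "y": -0.011, "z": 0, "roll": 0, "fingers": 0},
    {"x": 0.0025, "y": -0.011, "z": 0, "roll": 0, "fingers": 0},
    {"x": 0.0025, "y": -0.011, "z": 0, "roll": 0, "fingers": 0},
    {"x": 0.0025, "y": -0.011, "z": 0, "roll": 0, "fingers": 0},
    {"x": 0.0025, "y": -0.011, "z": 0, "roll": 0, "fingers": 0},
    {"x": 0.0025, "y": -0.011, "z": 0, "roll": 0, "fingers": 0},
    {"x": 0.0025, "y": -0.011, "z": 0, "roll": 0, "fingers": 0}
  ]
}}

```text
time: 23.17
ee_pos: [0.5412, 0.0403, 0.1323]
orientation: [-1.949, -2.463, -0.003]
wrist_force: [-2.9, 8.1, 6.3]
gripper_width: 0.009
```

Emit:
{"name": "arm_command", "arguments": {
  "rows": [
    {"x": 0.0005, "y": -0.002, "z": 0, "roll": 0, "fingers": 0},
    {"x": 0.0009, "y": -0.004, "z": 0, "roll": 0, "fingers": 0},
    {"x": 0.0009, "y": -0.004, "z": 0, "roll": 0, "fingers": 0},
    {"x": 0.0009, "y": -0.004, "z": 0, "roll": 0, "fingers": 0},
    {"x": 0.0009, "y": -0.004, "z": 0, "roll": 0, "fingers": 0},
    {"x": 0.0009, "y": -0.004, "z": 0, "roll": 0, "fingers": 0},
    {"x": 0.0009, "y": -0.004, "z": 0, "roll": 0, "fingers": 0},
    {"x": 0.0009, "y": -0.004, "z": 0, "roll": 0, "fingers": 0},
    {"x": 0.0009, "y": -0.004, "z": 0, "roll": 0, "fingers": 0},
    {"x": 0.0009, "y": -0.004, "z": 0, "roll": 0, "fingers": 0}
  ]
}}

```text
time: 24.0
ee_pos: [0.542, 0.0371, 0.1327]
orientation: [-1.948, -2.462, -0.004]
wrist_force: [-4.0, 14.2, 10.2]
gripper_width: 0.002
```

It's the same tooth as before: stiff 6–7 mm into the stroke, so the clamp is holding firmly and I stop pumping. Back off slowly, then go above the release pad.

Emit:
{"name": "arm_command", "arguments": {
  "rows": [
    {"x": -0.0007, "y": 0.003, "z": 0, "roll": 0, "fingers": 0},
    {"x": -0.0014, "y": 0.006, "z": 0, "roll": 0, "fingers": 0},
    {"x": -0.0021, "y": 0.009, "z": 0, "roll": 0, "fingers": 0},
    {"x": -0.0028, "y": 0.012, "z": 0, "roll": 0, "fingers": 0},
    {"x": -0.0035, "y": 0.015, "z": 0, "roll": 0, "fingers": 0},
    {"x": -0.0042, "y": 0.018, "z": 0, "roll": 0, "fingers": 0},
    {"x": -0.0042, "y": 0.018, "z": 0.015, "roll": 0, "fingers": 0},
    {"x": -0.0042, "y": 0.018, "z": 0.035, "roll": 0, "fingers": 0},
    {"x": -0.0042, "y": 0.018, "z": 0.055, "roll": 0, "fingers": 0},
    {"x": -0.0042, "y": 0.018, "z": 0.055, "roll": 0, "fingers": 0}
  ]
}}

```text
time: 24.83
ee_pos: [0.5394, 0.0532, 0.1903]
orientation: [1.946, 2.46, 0.005]
wrist_force: [0.5, -0.2, 0.7]
gripper_width: 0.008
```

Emit:
{"name": "arm_command", "arguments": {
  "rows": [
    {"x": 0.004, "y": -0.018, "z": 0, "roll": 0, "fingers": 0},
    {"x": 0.009, "y": -0.04, "z": 0, "roll": 0, "fingers": 0},
    {"x": 0.014, "y": -0.062, "z": 0, "roll": 0, "fingers": 0},
    {"x": 0.019, "y": -0.085, "z": 0, "roll": 0, "fingers": 0},
    {"x": 0.024, "y": -0.107, "z": 0, "roll": 0, "fingers": 0},
    {"x": 0.028, "y": -0.13, "z": 0, "roll": 0, "fingers": 0},
    {"x": 0.031, "y": -0.144, "z": 0, "roll": 0, "fingers": 0},
    {"x": 0.031, "y": -0.144, "z": 0, "roll": 0, "fingers": 0},
    {"x": 0.031, "y": -0.144, "z": 0, "roll": 0, "fingers": 0},
    {"x": 0.031, "y": -0.144, "z": 0, "roll": 0, "fingers": 0}
  ]
}}

```text
time: 25.67
ee_pos: [0.5688, -0.0896, 0.1864]
orientation: [-1.948, -2.464, -0.0]
wrist_force: [1.3, -0.2, 0.7]
gripper_width: 0.006
```

Run:
```python
from h import *
s=arm.sense(); print(s["time"],s["ee_pos"],s["wrist_force"])
q=eyes.read_camera("top"); print(onz(q,348.4,197.3,.093))
p=eyes.read_camera("side"); spots(p,["release_pad"]); cv2.imwrite("pics/s13.png",cv2.resize(p["image"][150:290,220:420],None,fx=3.5,fy=3.5,interpolation=cv2.INTER_CUBIC))
```

```text
25.6667 [ 0.56879134 -0.0896155   0.18642942] [ 1.26445629 -0.15096515  0.72006427]
[ 0.56936045 -0.10281636  0.093     ]
```

View pics/s13.png

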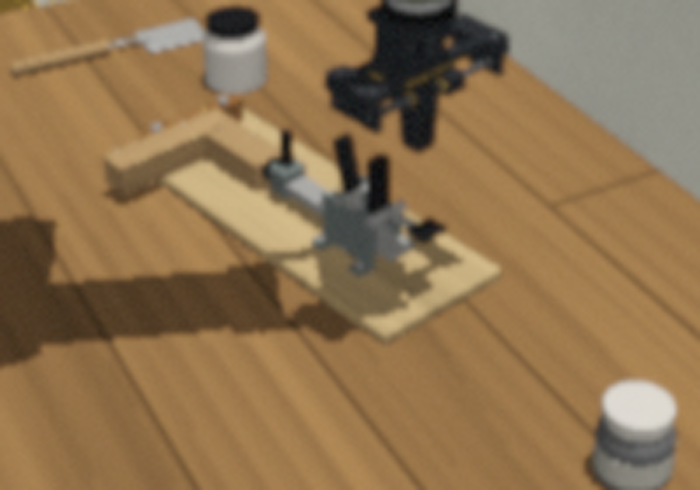

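The side view shows the pad at crop (428,230), just below and slightly behind the fingertips, with post and trigger upright at (378,180) and (347,165). Triangulating the pad.

Run:
```python
from h import *
p=eyes.read_camera("side"); print("pad side",onz(p,342.3,215.7,.093))
q=eyes.read_camera("top")
g=q["image"][185:212,335:362].max(axis=2); print((g<70).sum()); ys,xs=np.nonzero(g<70); print(xs.mean()+335,ys.mean()+185, np.bincount(ys),np.bincount(xs))
a,b=ray(p,342.3,215.7),ray(q,348.4,197.3); A=np.c_[a,-b]; t=np.linalg.lstsq(A,np.array(q["xyz"])-np.array(p["xyz"]),rcond=None)[0]
print(np.array(p["xyz"])+a*t[0],np.array(q["xyz"])+b*t[1])
# consistency: post top from top cam & side cam
print("post side",onz(p,220+381/3.5,150+160/3.5,.145),"trig side",onz(p,220+345/3.5,150+141/3.5,.145))
```

```text
pad side [ 0.57208008 -0.10779781  0.093     ]
65
350.0153846153846 195.44615384615383 [ 0  0  0  0  1  1  2  3  4  8 14 11  9  6  4  2] [0 0 0 0 1 0 5 4 3 3 2 2 3 2 3 3 3 4 4 4 5 5 6 2 0 1]
[ 0.57389088 -0.1047307   0.09048234] [ 0.56993414 -0.10305428  0.08967877]
post side [ 0.55557068 -0.03786383  0.145     ] trig side [0.54024464 0.0142419  0.145     ]
```

Direct rays from both fixed cameras put the pad at y ≈ -0.104, and the post-relative estimate gives -0.094. I'll take (0.572, -0.099), which is on the axis and well inside the 28 mm pad either way.

Emit:
{"name": "arm_command", "arguments": {
  "rows": [
    {"x": 0.0015, "y": -0.005, "z": -0.01, "roll": 0, "fingers": 0},
    {"x": 0.003, "y": -0.01, "z": -0.03, "roll": 0, "fingers": 0},
    {"x": 0.003, "y": -0.01, "z": -0.05, "roll": 0, "fingers": 0},
    {"x": 0.003, "y": -0.01, "z": -0.065, "roll": 0, "fingers": 0},
    {"x": 0.003, "y": -0.01, "z": -0.075, "roll": 0, "fingers": 0},
    {"x": 0.003, "y": -0.01, "z": -0.082, "roll": 0, "fingers": 0},
    {"x": 0.003, "y": -0.01, "z": -0.087, "roll": 0, "fingers": 0},
    {"x": 0.003, "y": -0.01, "z": -0.09, "roll": 0, "fingers": 0},
    {"x": 0.003, "y": -0.01, "z": -0.092, "roll": 0, "fingers": 0},
    {"x": 0.003, "y": -0.01, "z": -0.094, "roll": 0, "fingers": 0}
  ]
}}

```text
time: 26.75
ee_pos: [0.5723, -0.1007, 0.0931]
orientation: [1.948, 2.463, 0.0]
wrist_force: [-1.2, -1.2, 4.6]
gripper_width: 0.004
```

Emit:
{"name": "arm_command", "arguments": {
  "rows": [
    {"x": 0, "y": 0, "z": -0.001, "roll": 0, "fingers": 0},
    {"x": 0, "y": 0, "z": -0.002, "roll": 0, "fingers": 0},
    {"x": 0, "y": 0, "z": -0.003, "roll": 0, "fingers": 0},
    {"x": 0, "y": 0, "z": -0.003, "roll": 0, "fingers": 0},
    {"x": 0, "y": 0, "z": -0.004, "roll": 0, "fingers": 0},
    {"x": 0, "y": 0, "z": -0.004, "roll": 0, "fingers": 0},
    {"x": 0, "y": 0, "z": -0.004, "roll": 0, "fingers": 0},
    {"x": 0, "y": 0, "z": -0.004, "roll": 0, "fingers": 0},
    {"x": 0, "y": 0, "z": -0.004, "roll": 0, "fingers": 0},
    {"x": 0, "y": 0, "z": -0.004, "roll": 0, "fingers": 0}
  ]
}}

```text
time: 27.58
ee_pos: [0.5726, -0.1013, 0.0904]
orientation: [1.947, 2.462, 0.0]
wrist_force: [-2.4, -1.9, 9.3]
gripper_width: 0.006
```

Contact is at 93 mm and the force is rising (9 N). Keep pressing toward 82 mm.

Emit:
{"name": "arm_command", "arguments": {
  "rows": [
    {"x": 0, "y": 0, "z": -0.001, "roll": 0, "fingers": 0},
    {"x": 0, "y": 0, "z": -0.002, "roll": 0, "fingers": 0},
    {"x": 0, "y": 0, "z": -0.003, "roll": 0, "fingers": 0},
    {"x": 0, "y": 0, "z": -0.004, "roll": 0, "fingers": 0},
    {"x": 0, "y": 0, "z": -0.005, "roll": 0, "fingers": 0},
    {"x": 0, "y": 0, "z": -0.006, "roll": 0, "fingers": 0},
    {"x": 0, "y": 0, "z": -0.006, "roll": 0, "fingers": 0},
    {"x": 0, "y": 0, "z": -0.006, "roll": 0, "fingers": 0},
    {"x": 0, "y": 0, "z": -0.006, "roll": 0, "fingers": 0},
    {"x": 0, "y": 0, "z": -0.006, "roll": 0, "fingers": 0}
  ]
}}

```text
time: 28.42
ee_pos: [0.5728, -0.102, 0.0843]
orientation: [1.947, 2.461, -0.001]
wrist_force: [-1.6, -5.8, 6.8]
gripper_width: 0.005
```

Emit:
{"name": "arm_command", "arguments": {
  "rows": [
    {"x": 0, "y": 0, "z": -0.001, "roll": 0, "fingers": 0},
    {"x": 0, "y": 0, "z": -0.002, "roll": 0, "fingers": 0},
    {"x": 0, "y": 0, "z": -0.003, "roll": 0, "fingers": 0},
    {"x": 0, "y": 0, "z": -0.003, "roll": 0, "fingers": 0},
    {"x": 0, "y": 0, "z": -0.003, "roll": 0, "fingers": 0},
    {"x": 0, "y": 0, "z": -0.003, "roll": 0, "fingers": 0},
    {"x": 0, "y": 0, "z": -0.003, "roll": 0, "fingers": 0},
    {"x": 0, "y": 0, "z": -0.003, "roll": 0, "fingers": 0},
    {"x": 0, "y": 0, "z": -0.003, "roll": 0, "fingers": 0},
    {"x": 0, "y": 0, "z": -0.003, "roll": 0, "fingers": 0}
  ]
}}

```text
time: 29.25
ee_pos: [0.5731, -0.1022, 0.0834]
orientation: [1.945, 2.46, -0.0]
wrist_force: [-7.2, -4.3, 23.6]
gripper_width: 0.004
```

Near the stop (83 mm, 24 N). A touch more, then lift clear.

Emit:
{"name": "arm_command", "arguments": {
  "rows": [
    {"x": 0, "y": 0, "z": -0.0006, "roll": 0, "fingers": 0},
    {"x": 0, "y": 0, "z": -0.0006, "roll": 0, "fingers": 0},
    {"x": 0, "y": 0, "z": -0.0006, "roll": 0, "fingers": 0},
    {"x": 0, "y": 0, "z": -0.0006, "roll": 0, "fingers": 0},
    {"x": 0, "y": 0, "z": -0.0006, "roll": 0, "fingers": 0},
    {"x": 0, "y": 0, "z": -0.0006, "roll": 0, "fingers": 0},
    {"x": 0, "y": 0, "z": -0.0006, "roll": 0, "fingers": 0},
    {"x": 0, "y": 0, "z": -0.0006, "roll": 0, "fingers": 0},
    {"x": 0, "y": 0, "z": -0.0006, "roll": 0, "fingers": 0},
    {"x": 0, "y": 0, "z": -0.0006, "roll": 0, "fingers": 0}
  ]
}}

```text
time: 30.08
ee_pos: [0.5732, -0.1022, 0.0833]
orientation: [1.945, 2.46, -0.0]
wrist_force: [-9.4, -4.3, 26.7]
gripper_width: 0.008
```

Emit:
{"name": "arm_command", "arguments": {
  "rows": [
    {"x": 0, "y": 0, "z": 0.003, "roll": 0, "fingers": 0},
    {"x": 0, "y": 0, "z": 0.01, "roll": 0, "fingers": 0},
    {"x": 0, "y": 0, "z": 0.025, "roll": 0, "fingers": 0},
    {"x": 0, "y": 0, "z": 0.045, "roll": 0, "fingers": 0},
    {"x": 0, "y": 0, "z": 0.07, "roll": 0, "fingers": 0},
    {"x": 0, "y": 0, "z": 0.095, "roll": 0, "fingers": 0},
    {"x": -0.007, "y": 0.03, "z": 0.105, "roll": 0, "fingers": 0},
    {"x": -0.014, "y": 0.06, "z": 0.105, "roll": 0, "fingers": 0},
    {"x": -0.022, "y": 0.095, "z": 0.105, "roll": 0, "fingers": 0},
    {"x": -0.03, "y": 0.13, "z": 0.105, "roll": 0, "fingers": 0}
  ]
}}

```text
time: 30.92
ee_pos: [0.5415, 0.0307, 0.1846]
orientation: [1.95, 2.463, 0.001]
wrist_force: [1.2, -0.5, -0.1]
gripper_width: 0.005
```

Run:
```python
from h import *
s=arm.sense(); print(s["time"],s["ee_pos"],s["wrist_force"])
p=eyes.read_camera("wrist"); spots(p,["jaw_handle"]); cv2.imwrite("pics/w14.png",p["image"])
q=eyes.read_camera("side"); a=cv2.resize(q["image"][170:240,280:370],None,fx=4.4,fy=4.4,interpolation=cv2.INTER_CUBIC); b=p["image"][0:308,130:510]
cv2.imwrite("pics/c14.png",np.hstack([a,b[:, :]]) if a.shape[0]==b.shape[0] else np.hstack([a[:300],b[:300]]))
```

```text
30.9167 [0.54148285 0.03066913 0.18462127] [ 1.18563027 -0.53580736 -0.13085131]
jaw_handle 0.73 [0.5171 0.1302 0.0584]
```

View pics/c14.png

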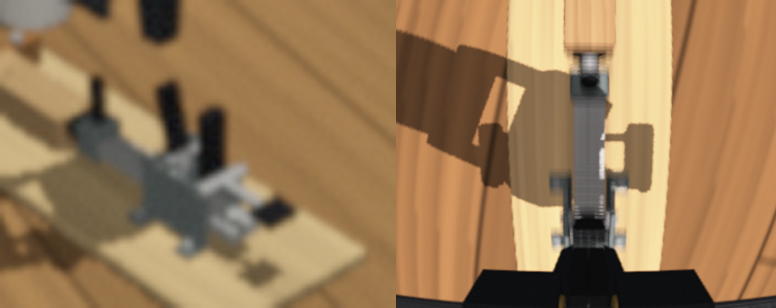

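Left: the pad is down at (272,210). It moved only 0.1 mm for 3 N more, so it is at its stop. Right: handle top near (590,80), rail end at (590,48). Next: locate the handle, and go over to its +y side.

Run:
```python
from h import *
p=eyes.read_camera("wrist"); cv2.imwrite("pics/w15.png",p["image"])
g=cv2.cvtColor(p["image"],cv2.COLOR_BGR2GRAY)
d=np.array([-.226,.974]); 
o=np.array([.5254,.1038])
ys=np.arange(-.01,.05,.001)
for z in (.104,.053):
    W=np.c_[o+ys[:,None]*d,np.full(len(ys),z)]; uv=wpt(p,W)
    pr=cv2.remap(g,uv[:,0].astype(np.float32),uv[:,1].astype(np.float32),cv2.INTER_LINEAR).ravel()
    print(z,[(round(y*1000),int(v)) for y,v in zip(ys,pr)])
```

```text
0.104 [(-10, 103), (-9, 102), (-8, 103), (-7, 103), (-6, 103), (-5, 104), (-4, 102), (-3, 103), (-2, 104), (-1, 104), (0, 103), (1, 105), (2, 104), (3, 104), (4, 104), (5, 104), (6, 102), (7, 84), (8, 56), (9, 55), (10, 64), (11, 69), (12, 68), (13, 56), (14, 28), (15, 7), (16, 8), (17, 10), (18, 11), (19, 12), (20, 12), (21, 14), (22, 15), (23, 14), (24, 15), (25, 14), (26, 16), (27, 16), (28, 16), (29, 20), (30, 51), (31, 100), (32, 153), (33, 213), (34, 225), (35, 224), (36, 224), (37, 224), (38, 224), (39, 221), (40, 167), (41, 56), (42, 24), (43, 26), (44, 28), (45, 31), (46, 48), (47, 101), (48, 168), (49, 193)]
0.053 [(-10, 102), (-9, 101), (-8, 102), (-7, 102), (-6, 102), (-5, 102), (-4, 102), (-3, 103), (-2, 102), (-1, 102), (0, 104), (1, 103), (2, 103), (3, 103), (4, 103), (5, 103), (6, 102), (7, 96), (8, 71), (9, 52), (10, 55), (11, 62), (12, 67), (13, 69), (14, 66), (15, 54), (16, 31), (17, 8), (18, 6), (19, 9), (20, 11), (21, 11), (22, 12), (23, 12), (24, 13), (25, 13), (26, 15), (27, 14), (28, 15), (29, 16), (30, 15), (31, 16), (32, 16), (33, 15), (34, 16), (35, 26), (36, 59), (37, 100), (38, 139), (39, 201), (40, 224), (41, 226), (42, 226), (43, 226), (44, 226), (45, 226), (46, 226), (47, 222), (48, 167), (49, 68)]
```

Emit:
{"name": "arm_command", "arguments": {
  "rows": [
    {"x": -0.006, "y": 0.025, "z": 0, "roll": 0, "fingers": 0},
    {"x": -0.013, "y": 0.055, "z": 0, "roll": 0, "fingers": 0},
    {"x": -0.02, "y": 0.085, "z": 0, "roll": 0, "fingers": 0},
    {"x": -0.026, "y": 0.11, "z": 0, "roll": 0, "fingers": 0},
    {"x": -0.028, "y": 0.123, "z": 0, "roll": 0, "fingers": 0},
    {"x": -0.028, "y": 0.123, "z": 0, "roll": 0, "fingers": 0},
    {"x": -0.028, "y": 0.123, "z": 0, "roll": 0, "fingers": 0},
    {"x": -0.028, "y": 0.123, "z": 0, "roll": 0, "fingers": 0},
    {"x": -0.028, "y": 0.123, "z": 0, "roll": 0, "fingers": 0},
    {"x": -0.028, "y": 0.123, "z": 0, "roll": 0, "fingers": 0}
  ]
}}

```text
time: 31.95
ee_pos: [0.5144, 0.1513, 0.1841]
orientation: [1.951, 2.462, -0.0]
wrist_force: [0.7, 0.1, 0.3]
gripper_width: 0.008
```

Handle centre is ~22 mm forward of its start, with ~10 mm of clearance. Descend and pull back gently.

Emit:
{"name": "arm_command", "arguments": {
  "rows": [
    {"x": 0, "y": 0, "z": -0.02, "roll": 0, "fingers": 0},
    {"x": 0, "y": 0, "z": -0.045, "roll": 0, "fingers": 0},
    {"x": 0, "y": 0, "z": -0.068, "roll": 0, "fingers": 0},
    {"x": 0, "y": 0, "z": -0.085, "roll": 0, "fingers": 0},
    {"x": 0, "y": 0, "z": -0.098, "roll": 0, "fingers": 0},
    {"x": 0, "y": 0, "z": -0.105, "roll": 0, "fingers": 0},
    {"x": 0, "y": 0, "z": -0.105, "roll": 0, "fingers": 0},
    {"x": 0.0012, "y": -0.005, "z": -0.105, "roll": 0, "fingers": 0},
    {"x": 0.0021, "y": -0.009, "z": -0.105, "roll": 0, "fingers": 0},
    {"x": 0.0028, "y": -0.012, "z": -0.105, "roll": 0, "fingers": 0}
  ]
}}

```text
time: 32.78
ee_pos: [0.5174, 0.14, 0.0801]
orientation: [1.949, 2.463, 0.003]
wrist_force: [-1.1, 5.8, 1.9]
gripper_width: 0.003
```

Emit:
{"name": "arm_command", "arguments": {
  "rows": [
    {"x": 0.0005, "y": -0.002, "z": 0, "roll": 0, "fingers": 0},
    {"x": 0.0009, "y": -0.004, "z": 0, "roll": 0, "fingers": 0},
    {"x": 0.0014, "y": -0.006, "z": 0, "roll": 0, "fingers": 0},
    {"x": 0.0019, "y": -0.008, "z": 0, "roll": 0, "fingers": 0},
    {"x": 0.0019, "y": -0.008, "z": 0, "roll": 0, "fingers": 0},
    {"x": 0.0019, "y": -0.008, "z": 0, "roll": 0, "fingers": 0},
    {"x": 0.0019, "y": -0.008, "z": 0, "roll": 0, "fingers": 0},
    {"x": 0.0019, "y": -0.008, "z": 0, "roll": 0, "fingers": 0},
    {"x": 0.0019, "y": -0.008, "z": 0, "roll": 0, "fingers": 0},
    {"x": 0.0019, "y": -0.008, "z": 0, "roll": 0, "fingers": 0}
  ]
}}

```text
time: 33.62
ee_pos: [0.5186, 0.1323, 0.079]
orientation: [-1.949, -2.464, 0.001]
wrist_force: [0.0, 0.4, 0.6]
gripper_width: 0.005
```

Emit:
{"name": "arm_command", "arguments": {
  "rows": [
    {"x": 0.0007, "y": -0.003, "z": 0, "roll": 0, "fingers": 0},
    {"x": 0.0014, "y": -0.006, "z": 0, "roll": 0, "fingers": 0},
    {"x": 0.0019, "y": -0.008, "z": 0, "roll": 0, "fingers": 0},
    {"x": 0.0023, "y": -0.01, "z": 0, "roll": 0, "fingers": 0},
    {"x": 0.0026, "y": -0.011, "z": 0, "roll": 0, "fingers": 0},
    {"x": 0.0028, "y": -0.012, "z": 0, "roll": 0, "fingers": 0},
    {"x": 0.003, "y": -0.013, "z": 0, "roll": 0, "fingers": 0},
    {"x": 0.003, "y": -0.013, "z": 0, "roll": 0, "fingers": 0},
    {"x": 0.003, "y": -0.013, "z": 0, "roll": 0, "fingers": 0},
    {"x": 0.003, "y": -0.013, "z": 0, "roll": 0, "fingers": 0}
  ]
}}

```text
time: 34.45
ee_pos: [0.5216, 0.1193, 0.079]
orientation: [-1.949, -2.464, 0.0]
wrist_force: [-1.6, 1.8, -0.7]
gripper_width: -0.001
```

Emit:
{"name": "arm_command", "arguments": {
  "rows": [
    {"x": 0.0003, "y": -0.0015, "z": 0, "roll": 0, "fingers": 0},
    {"x": 0.0007, "y": -0.003, "z": 0, "roll": 0, "fingers": 0},
    {"x": 0.0009, "y": -0.004, "z": 0, "roll": 0, "fingers": 0},
    {"x": 0.0009, "y": -0.004, "z": 0, "roll": 0, "fingers": 0},
    {"x": 0.0009, "y": -0.004, "z": 0, "roll": 0, "fingers": 0},
    {"x": 0.0009, "y": -0.004, "z": 0, "roll": 0, "fingers": 0},
    {"x": 0.0009, "y": -0.004, "z": 0, "roll": 0, "fingers": 0},
    {"x": 0.0009, "y": -0.004, "z": 0, "roll": 0, "fingers": 0},
    {"x": 0.0009, "y": -0.004, "z": 0, "roll": 0, "fingers": 0},
    {"x": 0.0009, "y": -0.004, "z": 0, "roll": 0, "fingers": 0}
  ]
}}

```text
time: 35.28
ee_pos: [0.5222, 0.1167, 0.0791]
orientation: [-1.948, -2.462, -0.002]
wrist_force: [-2.4, 11.0, -0.1]
gripper_width: 0.008
```

Emit:
{"name": "arm_command", "arguments": {
  "rows": [
    {"x": 0.0003, "y": -0.0012, "z": 0, "roll": 0, "fingers": 0},
    {"x": 0.0003, "y": -0.0012, "z": 0, "roll": 0, "fingers": 0},
    {"x": 0.0003, "y": -0.0012, "z": 0, "roll": 0, "fingers": 0},
    {"x": 0.0003, "y": -0.0012, "z": 0, "roll": 0, "fingers": 0},
    {"x": 0.0003, "y": -0.0012, "z": 0, "roll": 0, "fingers": 0},
    {"x": 0.0003, "y": -0.0012, "z": 0, "roll": 0, "fingers": 0},
    {"x": 0.0003, "y": -0.0012, "z": 0, "roll": 0, "fingers": 0},
    {"x": 0.0003, "y": -0.0012, "z": 0, "roll": 0, "fingers": 0},
    {"x": 0.0003, "y": -0.0012, "z": 0, "roll": 0, "fingers": 0},
    {"x": 0.0003, "y": -0.0012, "z": 0, "roll": 0, "fingers": 0}
  ]
}}

```text
time: 36.12
ee_pos: [0.5224, 0.116, 0.0791]
orientation: [-1.948, -2.462, -0.003]
wrist_force: [-3.6, 14.1, 0.3]
gripper_width: 0.007
```

Emit:
{"name": "arm_command", "arguments": {
  "rows": [
    {"x": -0.0005, "y": 0.002, "z": 0, "roll": 0, "fingers": 0},
    {"x": -0.0014, "y": 0.006, "z": 0, "roll": 0, "fingers": 0},
    {"x": -0.0021, "y": 0.009, "z": 0.004, "roll": 0, "fingers": 0},
    {"x": -0.0023, "y": 0.01, "z": 0.02, "roll": 0, "fingers": 0},
    {"x": -0.0023, "y": 0.01, "z": 0.045, "roll": 0, "fingers": 0},
    {"x": -0.0023, "y": 0.01, "z": 0.075, "roll": 0, "fingers": 0},
    {"x": -0.0023, "y": 0.01, "z": 0.105, "roll": 0, "fingers": 0},
    {"x": 0.005, "y": -0.02, "z": 0.135, "roll": 0, "fingers": 0},
    {"x": 0.013, "y": -0.055, "z": 0.165, "roll": 0, "fingers": 0},
    {"x": 0.021, "y": -0.09, "z": 0.19, "roll": 0, "fingers": 0}
  ]
}}

```text
time: 36.95
ee_pos: [0.5425, 0.0299, 0.2669]
orientation: [1.946, 2.463, 0.001]
wrist_force: [0.1, -0.7, 0.2]
gripper_width: 0.009
```

Emit:
{"name": "arm_command", "arguments": {
  "rows": [
    {"x": 0.003, "y": -0.015, "z": 0.01, "roll": 0, "fingers": 0},
    {"x": 0.005, "y": -0.02, "z": 0.02, "roll": 0, "fingers": 0},
    {"x": 0.005, "y": -0.02, "z": 0.02, "roll": 0, "fingers": 0},
    {"x": 0.005, "y": -0.02, "z": 0.02, "roll": 0, "fingers": 0},
    {"x": 0.005, "y": -0.02, "z": 0.02, "roll": 0, "fingers": 0},
    {"x": 0.005, "y": -0.02, "z": 0.02, "roll": 0, "fingers": 0},
    {"x": 0.005, "y": -0.02, "z": 0.02, "roll": 0, "fingers": 0},
    {"x": 0.005, "y": -0.02, "z": 0.02, "roll": 0, "fingers": 0},
    {"x": 0.005, "y": -0.02, "z": 0.02, "roll": 0, "fingers": 0},
    {"x": 0.005, "y": -0.02, "z": 0.02, "roll": 0, "fingers": 0}
  ]
}}

```text
time: 37.78
ee_pos: [0.5473, 0.0112, 0.2841]
orientation: [-1.949, -2.464, 0.0]
wrist_force: [0.1, -0.2, -0.7]
gripper_width: 0.005
```

Run:
```python
from h import *
s=arm.sense(); print(s["time"],s["ee_pos"],s["wrist_force"])
p=eyes.read_camera("wrist"); q=eyes.read_camera("top")
a=cv2.resize(p["image"][0:300,200:450],None,fx=1.4,fy=1.4); b=cv2.resize(q["image"][170:265,230:370],None,fx=3.1,fy=3.1,interpolation=cv2.INTER_CUBIC)
b=cv2.copyMakeBorder(b,0,a.shape[0]-b.shape[0],0,0,cv2.BORDER_CONSTANT); cv2.imwrite("pics/c16.png",np.hstack([a,b]))
for z,(u,v) in []: pass
```

```text
37.7833 [0.5472922  0.01115663 0.28405243] [ 0.10567179 -0.16130446 -0.65213275]
```

View pics/c16.png

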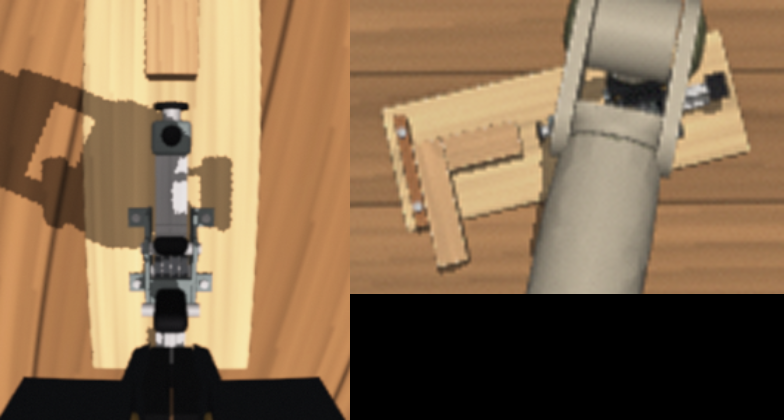

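The jaw is back with its pad at (170,107), ~20 mm clear of the rail end at (170,78). The rail still meets the stile at (440,150), and the robot is clear. Handing in.

```bash
python3 -c "
from plant import arm
print(arm.job_done(), arm.sense()['time'])"
```

```text
the job is handed in; nothing more can be done
the job is handed in; nothing more can be done
```

I closed the joint, tightened the clamp, released it and slid the jaw fully back. I handed the job in at about 38 s of the 64 s limit.

- **Pumping:** Three strokes and part of a fourth brought the rail home, about 10 mm. Its end stopped moving and the trigger force rose. I stopped at 19 N on the fingers, about 17 N at the trigger's face point after allowing for where the fingers touched. One short extra stroke also went to about 17 N, plus a last 0.8 mm with no reading, estimated under 18 N.
- **Clamp hold:** After letting go, a light re-press was stiff within 6–7 mm, so the ratchet was holding. The extra stroke did not catch another tooth. I put the force it held by itself at roughly 18–25 N, inferred from the trigger rather than measured.
- **Release:** I pressed the pad until it stopped, at about 83 mm and 27 N. It did not rise when I lifted away.
- **Jaw:** It slid back freely to its stop. At the stop, 14 N moved the finger less than 1 mm.

**Last checks:** The final picture shows the rail still against the stile, the jaw back and the robot clear of everything. I never approached the ink pots, squeegee or spatula, and did not photograph them again at the end.

**Disagreements:** The release pad's position differed by about 10–14 mm between the trained networks and the camera measurements, so I aimed within the overlap. The post was about 3 mm off the position the text gives. Neither mattered.

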